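Pack away the jars, shut the case and stack the boxes on it

ROBOT

A 7-joint arm with a two-finger parallel gripper is mounted at the origin on the work surface. World frame = base frame: x ahead of the robot, y to its left, z up, the work surface at z = 0. Lengths are in m, angles in rad, forces in N, time in s.
With the tool pointing down it reaches from about 0.4 to 0.875 m from the base axis. Payload 19.3 kg.
Tool frame: the origin (TCP) lies on the centre line of the jaws, within the pads' length; the fingertips stand 14 mm ahead of it and the grasp point (between the pads) lies 5 mm behind it (env.tips_ahead is the distance from the TCP to the fingertips, in m); z points along the fingers, y is the line along which they close (so a half turn about z gives the same grasp; the last joint's range is limited). The gripper opens to 85 mm and grips with 20 to 120 N. Pads are 22 mm wide; open, the fingers measure 114 mm over their backs; the gripper's body (76 mm by 85 mm) begins 54 mm behind the grasp point. The pads swing forward as they close: fully open they stand 13 mm farther back than shut.
Start: joints at [1.088, 0.521, -0.036, 1.599, 0.021, 1.021, -0.113], TCP at [0.251, -0.573, 0.245] pointing down, gripper open.
Joint ranges: [-2.91, 2.91], [-0.3, 2.13], [-1.5, 1.42], [0.17, 2.43], [-1.26, 4.41], [0.16, 1.93], [-2.52, 2.52]. Speed limits (rad/s): [1.89, 1.89, 2.39, 2.39, 3.01, 3.01, 3.01].

INTERFACE

Orientations are given as a unit quaternion [x, y, z, w].
In Python, from rig import env, get_image, camera_params gives the robot as it stands.
- The arm moves only by the tool step_arm, never from a script. Its argument "plan" is a list of rows, each an object with "angular": the turn, a rotation vector about the tool's x, y, z in units of 0.15 rad (1.0 is 0.15 rad), a list of three; "offset": the shift along the tool's x, y, z in units of 20 mm (1.0 is 20 mm), a list of three; "gripper": the opening, from -1 (shut) to 1 (fully open). In form: [{"angular": [wx, wy, wz], "offset": [dx, dy, dz], "gripper": gripper}, ...]. A call has 1 to 8 rows; each row shifts and turns the commanded pose from where the row before left it, along the tool's axes as they then stand; what a row does not reach is not made up. A row lasts 1/8 s, in which the tool goes at most 62.5 mm and 10.7 degrees, less where a joint would pass 70% of its speed; a pose out of reach is approached as far as the arm can. A call with a number of a shift or a turn outside -1 to 1 is refused whole. A call with a gripper value outside its range is refused whole. The fingers move at their own pace and stop on an object; "grip_force" is the grip in N (left out, the last holds). Time passes only in rows, so rows that do not move let the fingers close. It gives the time, the measured TCP pose, the force, the opening and the grip force at its end, in the units of the state.
- env.get_obs(): the state, without advancing time (a new reading comes with each control period).
- get_image(name): name is "side" or "top" or "wrist"; returns the picture (384x512x3 uint8, red, green, blue); there is no depth.
- camera_params(name): a dict with "mtx" (3x3 intrinsics, pixels), "R" (3x3) and "t" (3): a world point X has camera coordinates R X + t. Camera axes: x right, y down, z forward; pixel columns grow to the right and rows downward; lengths in m; the calibration is good to about 2 mm. The wrist camera is an equidistant fisheye: a pixel r from the principal point sees the ray r / f radians off the axis. A picture is of the moment at which its call begins: read the wrist's pose just before it. camera_params takes no time and is no camera call; for the wrist camera it gives the pose at the moment of the call.
- env.finish_job(): hands the job in; it is judged then, once.
The state is a dict: "t": time; "q": joint angles; "joint_velocities": joint speeds; "joint_torque": joint torques, N m; "position": TCP position; "tcp_rot": TCP orientation; "force": force on the tool from outside, world axes, zero at the start; "moment": the same for the moment, N m; "opening": finger opening in m; "grip_force": force on a finger pad.
Only numpy, scipy, OpenCV 4.12 (cv2) and the standard library are available. Lean on these libraries where they do the work, as an engineer would, in place of code of your own. Each camera call takes 0.05 s, during which the arm holds its last target. There are 200 camera calls.

TASK

Pack the craft things away: stand every glass jar upright in a compartment of the open white case, one jar per compartment, then lower the lid gently until it is fully closed. Then stack the two cardboard boxes squarely in the middle of the closed lid, the larger one below and the smaller one centred on it, both with their long sides along the case's long sides. Leave everything else on the desk where it is.

Things in the scene. Friction and masses are not known exactly. Their poses are not given: they have to be found in the camera images.
- case: white painted case fixed to the desk, lid standing open: base 165 (x) by 240 mm (y, long side), rim 55 mm high, outer walls 10 mm; origin at the centre of its underside, z up. Hinge along the whole rear (+x) upper edge. 5 mm wooden dividers (tops 49 mm above the desk) make 2 by 3 cells, each 70 by 70 mm
- cell0 (a point): centre of the floor of one cell (70 x 70 mm, floor 6 mm above the desk); front row, -y end
- cell1 (a point): centre of the floor of one cell (70 x 70 mm, floor 6 mm above the desk); front row, middle
- cell2 (a point): centre of the floor of one cell (70 x 70 mm, floor 6 mm above the desk); front row, +y end
- cell3 (a point): centre of the floor of one cell (70 x 70 mm, floor 6 mm above the desk); rear (hinge side) row, -y end
- cell4 (a point): centre of the floor of one cell (70 x 70 mm, floor 6 mm above the desk); rear (hinge side) row, middle
- cell5 (a point): centre of the floor of one cell (70 x 70 mm, floor 6 mm above the desk); rear (hinge side) row, +y end
- lid (a joint): lid angle: 0 = fully closed, grows as it opens (about 2 rad at the start, leaning back past upright; stop at 2.25). A stiff hinge: the lid stays at whatever angle it is left, about 3 to 5 N at its free edge moves it either way
- lid_hinge (a point): midpoint of the hinge line: on the case's rear upper edge, 55 mm above the desk; does not move. Its axes are those of the case; the hinge runs along y
- lid_top (a point): centre of the flat outer face of the lid; moves with it, z out of the face. Lid: hollow shell 165 x 240, 48 mm deep, walls 4 to 5 mm, hinged at the lower edge of its rear wall, free edge 165 mm off. Closed, its top is 103 mm above the desk and inside is 98 mm of room. No handle: push it over from behind and press it down on the outer face near the free edge
- jar1: closed round jar, green glass with paper band and aluminium screw lid: 48 mm diameter over its whole height, 85 mm tall, 160 g (up to 30 % more or less); origin at the centre of its underside, z towards its lid. Identical jars; three to five are present
- jar2: closed round jar, green glass with paper band and aluminium screw lid: 48 mm diameter over its whole height, 85 mm tall, 160 g (up to 30 % more or less); origin at the centre of its underside, z towards its lid. Identical jars; three to five are present
- jar3: closed round jar, green glass with paper band and aluminium screw lid: 48 mm diameter over its whole height, 85 mm tall, 160 g (up to 30 % more or less); origin at the centre of its underside, z towards its lid. Identical jars; three to five are present
- jar4: closed round jar, green glass with paper band and aluminium screw lid: 48 mm diameter over its whole height, 85 mm tall, 160 g (up to 30 % more or less); origin at the centre of its underside, z towards its lid. Identical jars; three to five are present
- jar5: closed round jar, green glass with paper band and aluminium screw lid: 48 mm diameter over its whole height, 85 mm tall, 160 g (up to 30 % more or less); origin at the centre of its underside, z towards its lid. Identical jars; three to five are present
- big_box: closed cardboard box, 130 (x) x 64 (y) x 45 mm high, about 220 g; origin at the centre of its underside
- small_box: closed cardboard box, 95 (x) x 56 (y) x 40 mm high, about 140 g; origin at the centre of its underside
- cup: bystander: white ceramic cup without handle, open, 68 mm across, 90 mm tall; origin at the centre of its underside
- notebook: bystander: grey notebook 105 x 148 x 10 mm lying flat; origin at the centre of its underside
- speaker: bystander: black round speaker puck 84 mm across, 35 mm high; origin at the centre of its underside
- pen_pot: bystander: terracotta pot 76 mm across, 100 mm tall; origin at the centre of its underside
- phone: bystander: black phone 150 x 72 x 9 mm lying flat; origin at the centre of its underside
- ornament: bystander: dark metal turned ornament, 72 mm across, 130 mm tall; origin at the centre of its underside
Mind the look-alikes: they are no part of the job. Leave any blue or pink look-alike of the jar3 alone.

How it is judged:
On the way, in this order (a step that is already met when the one before it is completed fails the run):
1. every jar present stands upright in a cell of the case ((horizontal distance between jar1 and cell0 below 0.018 m or horizontal distance between jar1 and cell1 below 0.018 m or horizontal distance between jar1 and cell2 below 0.018 m or horizontal distance between jar1 and cell3 below 0.018 m or horizontal distance between jar1 and cell4 below 0.018 m or horizontal distance between jar1 and cell5 below 0.018 m) and angle between each of jar1, jar2, jar3, jar4, jar5's own z axis and vertical below 0.12 rad and height (world z) of each of jar1, jar2, jar3, jar4, jar5 below 0.016 m and linear speed of each of jar1, jar2, jar3, jar4, jar5 below 0.03 m/s and (horizontal distance between jar2 and cell0 below 0.018 m or horizontal distance between jar2 and cell1 below 0.018 m or horizontal distance between jar2 and cell2 below 0.018 m or horizontal distance between jar2 and cell3 below 0.018 m or horizontal distance between jar2 and cell4 below 0.018 m or horizontal distance between jar2 and cell5 below 0.018 m) and (horizontal distance between jar3 and cell0 below 0.018 m or horizontal distance between jar3 and cell1 below 0.018 m or horizontal distance between jar3 and cell2 below 0.018 m or horizontal distance between jar3 and cell3 below 0.018 m or horizontal distance between jar3 and cell4 below 0.018 m or horizontal distance between jar3 and cell5 below 0.018 m) and (horizontal distance between jar4 and cell0 below 0.018 m or horizontal distance between jar4 and cell1 below 0.018 m or horizontal distance between jar4 and cell2 below 0.018 m or horizontal distance between jar4 and cell3 below 0.018 m or horizontal distance between jar4 and cell4 below 0.018 m or horizontal distance between jar4 and cell5 below 0.018 m) and (horizontal distance between jar5 and cell0 below 0.018 m or horizontal distance between jar5 and cell1 below 0.018 m or horizontal distance between jar5 and cell2 below 0.018 m or horizontal distance between jar5 and cell3 below 0.018 m or horizontal distance between jar5 and cell4 below 0.018 m or horizontal distance between jar5 and cell5 below 0.018 m)), for 0.2 s.
2. the lid is closed over the jars (all of step 1 and value of joint lid below 0.04 rad), for 0.2 s.
3. the larger box lies centred and square on the closed lid (value of joint lid below 0.04 rad and horizontal distance between big_box and lid_top below 0.025 m and angle between the x axis of big_box and the y axis of case, either way round below 0.17 rad and z of big_box in the frame of lid_top between -0.006 and 0.008 m and angle between big_box's own z axis and vertical below 0.08 rad and linear speed of big_box below 0.03 m/s), for 0.2 s.
At the end, for the whole second after the job is handed in: every jar upright (0.12 rad) on the floor of a cell; lid within 0.04 rad of closed; big box flat on the lid, within 25 mm of its centre; small box flat on the big one, centres within 18 mm; long sides along the case's within 0.17 rad (small to big likewise); all at rest (all of step 1 and all of step 3 and horizontal distance between small_box and big_box below 0.018 m and angle between the x axis of small_box and the x axis of big_box, either way round below 0.17 rad and z of small_box in the frame of big_box between 0.039 and 0.052 m and angle between small_box's own z axis and vertical below 0.08 rad and linear speed of small_box below 0.03 m/s); the robot touches nothing.
It fails at once if the lid is slammed (closing faster than 2.5 rad/s) (velocity of joint lid below -2.5 rad/s).
It fails at once if another thing on the desk is shoved more than 60 mm or knocked over (distance of any of cup, notebook, speaker, pen_pot, phone, ornament from where it was at the start of the episode above 0.06 m or angle between any of cup, notebook, speaker, pen_pot, phone, ornament's own z axis and vertical above 0.6 rad).
Of jar1, jar2, jar3, jar4, jar5 only 3 to 5 are there at a start; the rules pass over those that are not, and their reading is None.
At some moment in a run one of big_box, small_box may be knocked a few centimetres aside while the robot is not near it.
Once in a run the grip may slacken for a moment while it holds something.
It also fails if it takes over 210 s, if anything falls off the work surface, if the arm or the gripper's body presses on something with over 40 N, if the wrist force passes 120 N, or if a joint passes its speed limit or range.

## Working session

There is one attempt and no reset: what is moved stays moved. The work goes in short steps, Python scripts to look and compute and a tool call to move; the robot and the scene stay as the last step left them, time stands still between calls to the robot, and variables do not carry over. Pictures are saved under pics/ and viewed, at most 14 in all, crops included, and the job is handed in when it is done.

Besides the shell and the picture viewer there is one more tool, called after ">>>" as name(argument=value, ...) on one line, values as JSON. step_arm: Moves the arm, as the interface text tells. Its arguments: {"type":"object","properties":{"plan":{"type":"array","items":{"type":"object","properties":{"angular":{"type":"array","items":{"type":"number","minimum":-1,"maximum":1}},"offset":{"type":"array","items":{"type":"number","minimum":-1,"maximum":1}},"gripper":{"type":"number"}}}},"grip_force":{"type":"number"}},"required":["plan"]}

```bash
ls; mkdir -p pics; python3 - <<'E'
from rig import env, get_image, camera_params
import cv2, numpy as np
for n in ["top","side"]:
    im=get_image(n); cv2.imwrite(f"pics/{n}0.png",cv2.cvtColor(im,cv2.COLOR_RGB2BGR))
    cv2.imwrite(f"pics/{n}0b.png",cv2.resize(cv2.cvtColor(im,cv2.COLOR_RGB2BGR),(800,600),interpolation=cv2.INTER_CUBIC))
    p=camera_params(n); print(n,{k:np.round(v,3).tolist() for k,v in p.items() if hasattr(v,'__len__')})
o=env.get_obs(); print({k:np.round(v,3).tolist() for k,v in o.items()}, env.tips_ahead)
E
```

```text
pics
top {'mtx': [[409.631, 0.0, 252.914], [0.0, 409.631, 194.499], [0.0, 0.0, 1.0]], 'R': [[0.006, -1.0, -0.01], [-0.994, -0.005, -0.112], [0.112, 0.011, -0.994]], 't': [-0.123, 0.63, 1.126]}
side {'mtx': [[431.777, 0.0, 255.232], [0.0, 431.777, 191.841], [0.0, 0.0, 1.0]], 'R': [[-0.938, -0.346, -0.018], [-0.161, 0.481, -0.862], [0.307, -0.805, -0.507]], 't': [0.515, 0.237, 0.8]}
{'t': 0.1, 'q': [1.088, 0.522, -0.036, 1.6, 0.021, 1.021, -0.113], 'joint_velocities': [0.001, -0.001, -0.0, -0.003, -0.0, -0.002, 0.0], 'joint_torque': [0.003, -92.85, 1.984, -37.053, 0.018, 0.005, -0.0], 'position': [0.251, -0.572, 0.245], 'tcp_rot': [0.979, 0.205, -0.0, -0.001], 'force': [-0.554, -0.039, 0.675], 'moment': [0.022, 0.059, 0.025], 'grip_force': 0.0, 'opening': 0.086} 0.014
```

View pics/top0b.png

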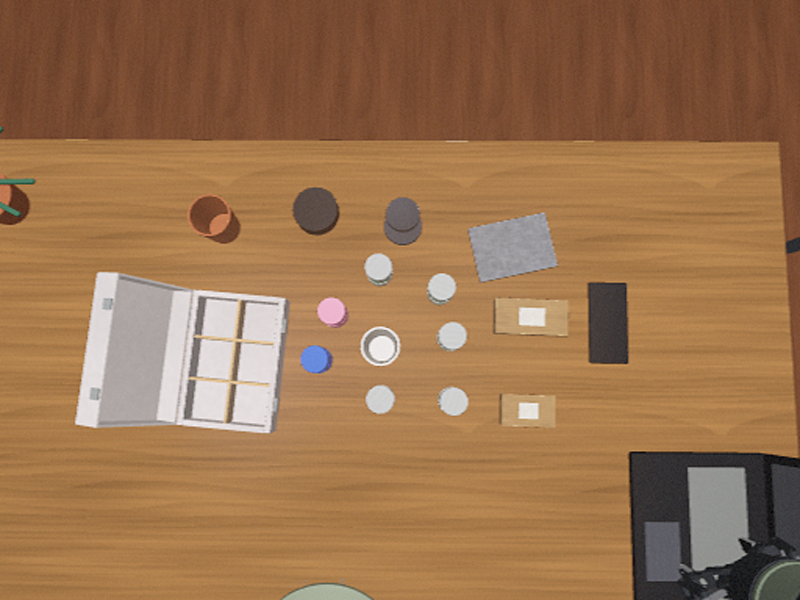

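View pics/side0b.png

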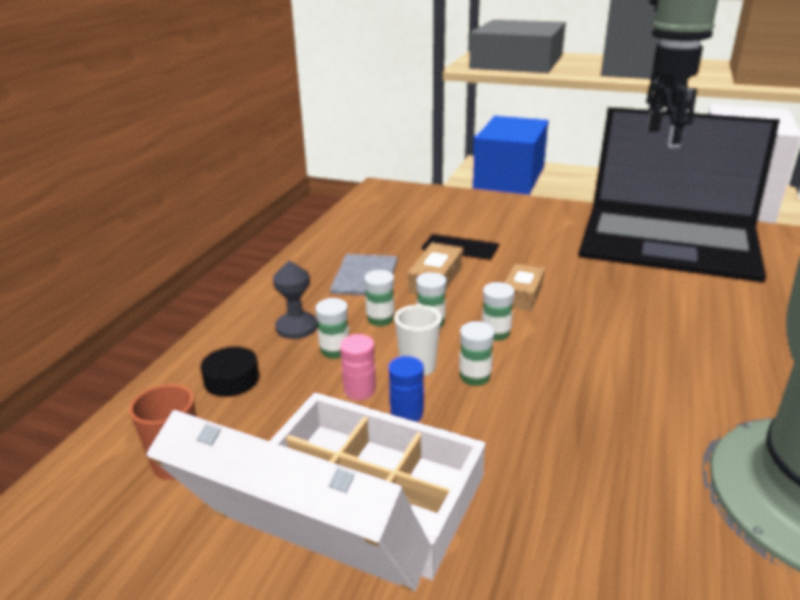

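The top view shows five green jars with aluminium lids at (378,268), (441,288), (452,336), (380,400) and (453,401), in 800x600 pixels. The pink jar (332,312) and blue jar (315,359) are look-alikes to leave alone, and the open white cup is at (380,347). The side view shows paper bands with green on exactly those five. The case is on the left with its hinge towards +y, and the boxes are at (531,317) and (527,410).

```bash
python3 - <<'E'
import cv2
t=cv2.imread("pics/top0.png")
cv2.imwrite("pics/jars.png",cv2.resize(t[155:275,225:375],(750,600),interpolation=cv2.INTER_CUBIC))
cv2.imwrite("pics/case.png",cv2.resize(t[168:288,45:195],(750,600),interpolation=cv2.INTER_CUBIC))
s=cv2.imread("pics/side0.png")
cv2.imwrite("pics/sidej.png",cv2.resize(s[145:295,180:360],(720,600),interpolation=cv2.INTER_CUBIC))
E
```

```text
(no output)
```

View pics/jars.png

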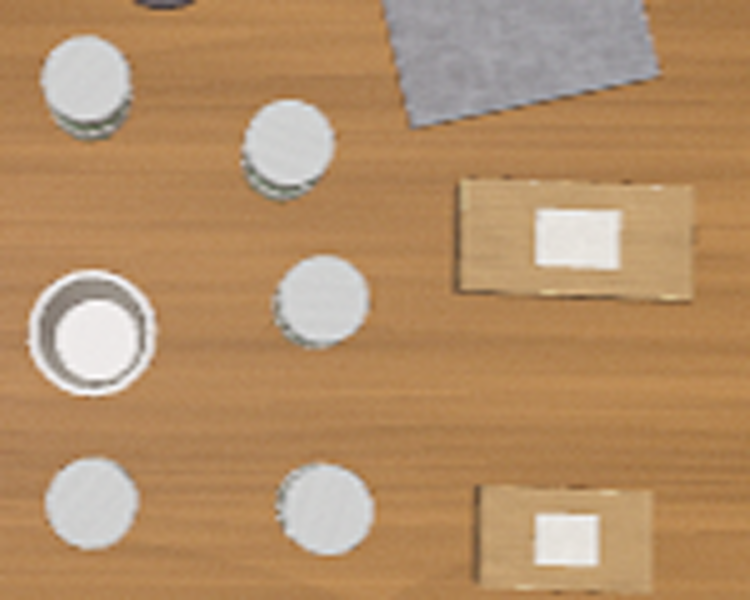

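View pics/case.png

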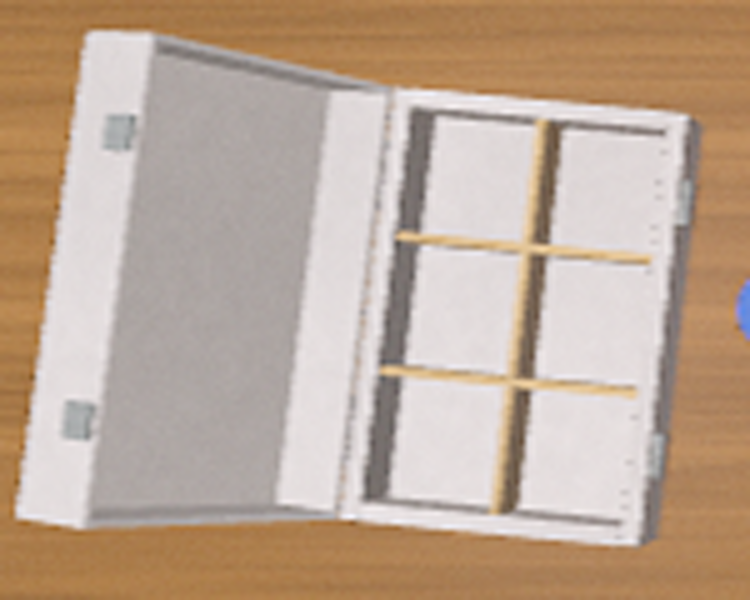

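View pics/sidej.png

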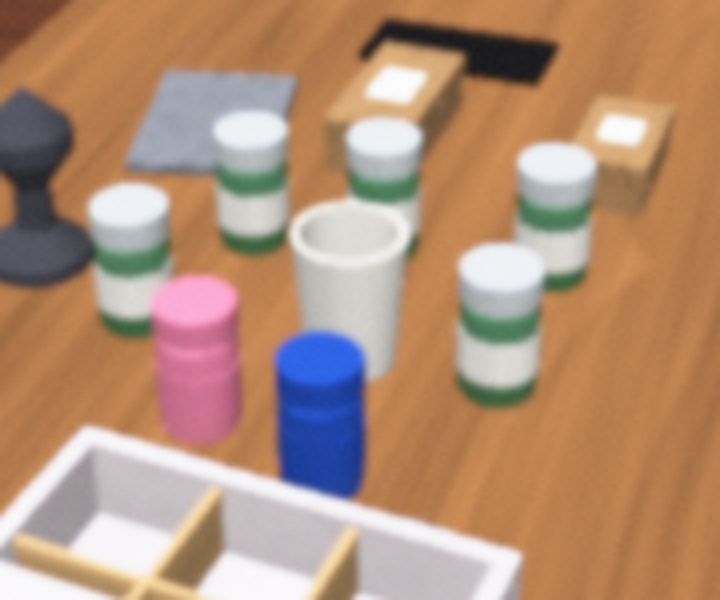

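The jars crop shows the grey lids at (86,79), (290,143), (324,300), (92,503) and (328,508). The side crop confirms all five have green glass and paper bands, and that the solid blue and pink ones are look-alikes. The case's divider crossings are at (535,248) and (517,381).

```bash
cat > h.py <<'E'
import numpy as np, cv2
from rig import env, get_image, camera_params
from scipy.spatial.transform import Rotation as Ro
def ray(n,px,p=None):
    p=p or camera_params(n); R=np.array(p["R"]);t=np.array(p["t"]).ravel();K=np.array(p["mtx"])
    v=np.linalg.inv(K)@[px[0],px[1],1]
    if n=="wrist":
        r=np.hypot(v[0],v[1]); v=np.array([v[0]/r*np.sin(r),v[1]/r*np.sin(r),np.cos(r)]) if r>1e-9 else np.array([0,0,1.])
    return -R.T@t, R.T@v/np.linalg.norm(v)
def atz(n,px,z,p=None):
    c,d=ray(n,px,p); return c+d*(z-c[2])/d[2]
def tri(r1,r2):
    (c1,d1),(c2,d2)=r1,r2
    s=np.linalg.lstsq(np.c_[d1,-d2],c2-c1,rcond=None)[0]
    a,b=c1+s[0]*d1,c2+s[1]*d2; return (a+b)/2, np.linalg.norm(a-b)
def st():
    o=env.get_obs(); return o
E
python3 - <<'E'
from h import *
np.set_printoptions(precision=4,suppress=True)
T=lambda p,o=(225,155):np.array(p)/5-.4+np.array(o)
S=lambda p:np.array(p)/4-.375+np.array([180,145])
print("jars")
for n,a,b in zip("ABCDE",[(86,79),(290,143),(324,300),(92,503),(328,508)],[(129,206),(251,133),(385,140),(501,268),(556,165)]):
    x,e=tri(ray("top",T(a)),ray("side",S(b))); print(n,x,e,atz("top",T(a),.085),atz("side",S(b),.085))
for n,a,b,z in [("big",(578,239),(397,85),.045),("small",(567,540),(622,131),.04)]:
    x,e=tri(ray("top",T(a)),ray("side",S(b))); print(n,x,e,atz("top",T(a),z))
for n,z,c in [("big",.045,[(460,180),(692,187),(690,300),(457,292)]),("small",.04,[(480,487),(652,491),(651,591),(480,583)])]:
    P=np.array([atz("top",T(i),z) for i in c]); v=P[1]-P[0]+P[2]-P[3]; print(n,P.mean(0),"yaw",np.degrees(np.arctan2(v[1],v[0])),np.linalg.norm(v)/2)
C=lambda p:T(p,(45,168))
P=np.array([atz("top",C(i),.055) for i in [(393,90),(693,117),(640,545),(340,518)]])
print(P,P.mean(0)); print("sides",np.linalg.norm(P[1]-P[0]),np.linalg.norm(P[2]-P[1]))
v=P[0]-P[1]+P[3]-P[2];w=P[0]-P[3]+P[1]-P[2]; print("case x yaw",np.degrees(np.arctan2(v[1],v[0])),"y yaw",np.degrees(np.arctan2(w[1],w[0])))
q=[atz("top",C(i),.049) for i in [(535,248),(517,381)]]; print("div mid",(q[0]+q[1])/2, np.degrees(np.arctan2(*(q[0]-q[1])[1::-1])))
for a,b in [((693,117),(318,397)),((640,545),(484,447))]:
    print("rim",tri(ray("top",C(a)),ray("side",(np.array(b)+.5)/1.5625-.5)))
for nm,px in [("cup",(92,333))]: print(nm,atz("top",T(px),.09))
for nm,px,z in [("pink",(332,312),.085),("blue",(315,359),.085),("pot",(210,215),.1),("orn",(402,213),.13),("spk",(316,210),.035)]: print(nm,atz("top",np.array(px)/1.5625,z))
L=[atz("top",C(i),0.2) for i in [(88,32),(20,520)]];print("lid edge@.2",L)
E
```

```text
jars
A [ 0.6915 -0.0886  0.0839] 0.0007193239910919859 [ 0.691  -0.0888  0.085 ] [ 0.6911 -0.087   0.085 ]
B [ 0.657  -0.2001  0.0822] 0.0005726291327748442 [ 0.6563 -0.2     0.085 ] [ 0.6553 -0.1953  0.085 ]
C [ 0.5715 -0.2183  0.0824] 0.0006774553520023936 [ 0.571  -0.2182  0.085 ] [ 0.5704 -0.2137  0.085 ]
D [ 0.4624 -0.094   0.084 ] 0.001085757396351998 [ 0.462  -0.0942  0.085 ] [ 0.4626 -0.0923  0.085 ]
E [ 0.4603 -0.22    0.0831] 0.0004976213148960974 [ 0.4602 -0.2199  0.085 ] [ 0.4599 -0.2166  0.085 ]
big [ 0.6088 -0.3631  0.0457] 0.0007681625171010358 [ 0.6085 -0.3634  0.045 ]
small [ 0.4424 -0.3552  0.0404] 0.0008688250605933086 [ 0.4419 -0.3554  0.04  ]
big [ 0.6082 -0.3615  0.045 ] yaw -91.55016213283706 0.12973209543111738
small [ 0.4431 -0.3547  0.04  ] yaw -91.58731486817076 0.09457606850863015
[[0.6516 0.2442 0.055 ]
 [0.6372 0.0755 0.055 ]
 [0.4018 0.0984 0.055 ]
 [0.4152 0.2633 0.055 ]] [0.5264 0.1704 0.055 ]
sides 0.16931258641626912 0.23646057940593976
case x yaw 85.25077209188204 y yaw -5.104580640768805
div mid [0.527  0.1667 0.049 ] -5.790756669697207
rim (array([0.6375, 0.0767, 0.0467]), np.float64(0.0013955112936790478))
rim (array([0.4016, 0.0998, 0.0487]), np.float64(0.0006057222939628599))
cup [ 0.5523 -0.0935  0.09  ]
pink [ 0.6103 -0.0101  0.085 ]
blue [0.5289 0.0178 0.085 ]
pot [0.7776 0.2042 0.1   ]
orn [ 0.7746 -0.1306  0.13  ]
spk [0.8043 0.0283 0.035 ]
lid edge@.2 [array([0.6602, 0.3475, 0.2   ]), array([0.4241, 0.3662, 0.2   ])]
```

>>> step_arm(plan=[{"angular": [0, 0, -0.965], "offset": [0, 0, 0], "gripper": 0.55}, {"angular": [0, 0, -0.965], "offset": [0, 0, 0], "gripper": 0.55}, {"angular": [0, 0, -0.965], "offset": [0, 0, 0], "gripper": 0.55}, {"angular": [0, 0, -0.965], "offset": [0, 0, 0], "gripper": 0.55}, {"angular": [0, 0, -0.965], "offset": [0, 0, 0], "gripper": 0.55}, {"angular": [0, 0, -0.965], "offset": [0, 0, 0], "gripper": 0.55}, {"angular": [0, 0, -0.965], "offset": [0, 0, 0], "gripper": 0.55}, {"angular": [0, 0, -0.965], "offset": [0, 0, 0], "gripper": 0.55}], grip_force=40)

```text
t: 1.1
position: [0.2506, -0.5723, 0.245]
tcp_rot: [0.705, 0.709, 0.0, -0.0]
force: [-0.3, -0.2, 0.2]
opening: 0.0662
grip_force: 0.0
```

>>> step_arm(plan=[{"angular": [0, 0, 0], "offset": [1, 0.6, 0], "gripper": 0.55}, {"angular": [0, 0, 0], "offset": [1, 0.6, 0], "gripper": 0.55}, {"angular": [0, 0, 0], "offset": [1, 0.6, 0], "gripper": 0.55}, {"angular": [0, 0, 0], "offset": [1, 0.6, 0], "gripper": 0.55}, {"angular": [0, 0, 0], "offset": [1, 0.6, 0], "gripper": 0.55}, {"angular": [0, 0, 0], "offset": [1, 0.6, 0], "gripper": 0.55}, {"angular": [0, 0, 0], "offset": [1, 0.6, 0], "gripper": 0.55}, {"angular": [0, 0, 0], "offset": [1, 0.6, 0], "gripper": 0.55}])

```text
t: 2.1
position: [0.3476, -0.4106, 0.2455]
tcp_rot: [0.707, 0.707, -0.0, 0.0]
force: [1.0, 0.3, 0.0]
opening: 0.0662
grip_force: 0.0
```

>>> step_arm(plan=[{"angular": [0, 0, 0], "offset": [0.95, 0.565, 0.6], "gripper": 0.55}, {"angular": [0, 0, 0], "offset": [0.95, 0.565, 0.6], "gripper": 0.55}, {"angular": [0, 0, 0], "offset": [0.95, 0.565, 0.6], "gripper": 0.55}, {"angular": [0, 0, 0], "offset": [0.95, 0.565, 0.6], "gripper": 0.55}, {"angular": [0, 0, 0], "offset": [0.95, 0.565, 0.6], "gripper": 0.55}, {"angular": [0, 0, 0], "offset": [0.95, 0.565, 0.6], "gripper": 0.55}, {"angular": [0, 0, 0], "offset": [0.95, 0.565, 0.6], "gripper": 0.55}, {"angular": [0, 0, 0], "offset": [0.95, 0.565, 0.6], "gripper": 0.55}])

```text
t: 3.1
position: [0.4376, -0.2587, 0.1492]
tcp_rot: [0.707, 0.707, 0.0, 0.0]
force: [0.2, -0.1, -0.2]
opening: 0.0662
grip_force: 0.0
```

>>> step_arm(plan=[{"angular": [0, 0, 0], "offset": [0.95, 0.565, 0.6], "gripper": 0.55}, {"angular": [0, 0, 0], "offset": [0.95, 0.565, 0.6], "gripper": 0.55}, {"angular": [0, 0, 0], "offset": [0, 0, 0], "gripper": 0.55}, {"angular": [0, 0, 0], "offset": [0, 0, 0], "gripper": 0.55}])

```text
t: 3.6
position: [0.4596, -0.2223, 0.1256]
tcp_rot: [0.707, 0.707, -0.0, 0.0]
force: [-0.1, -0.9, -0.4]
opening: 0.0661
grip_force: 0.0
```

```bash
python3 - <<'E'
from h import *
p=camera_params("wrist"); im=get_image("wrist"); print(np.round(p["mtx"],1).tolist(),np.round(-np.array(p["R"]).T@np.array(p["t"]).ravel(),4),np.round(p["R"],3).tolist(),env.get_obs()["position"])
cv2.imwrite("pics/w1.png",cv2.resize(im[:,:,::-1],(768,576)))
E
```

```text
[[297.3, 0.0, 253.7], [0.0, 297.3, 192.0], [0.0, 0.0, 1.0]] [ 0.4607 -0.1454  0.2545] [[1.0, 0.0, 0.0], [0.0, -0.955, 0.297], [0.0, -0.297, -0.955]] [ 0.45950689 -0.22269206  0.12568288]
```

View pics/w1.png

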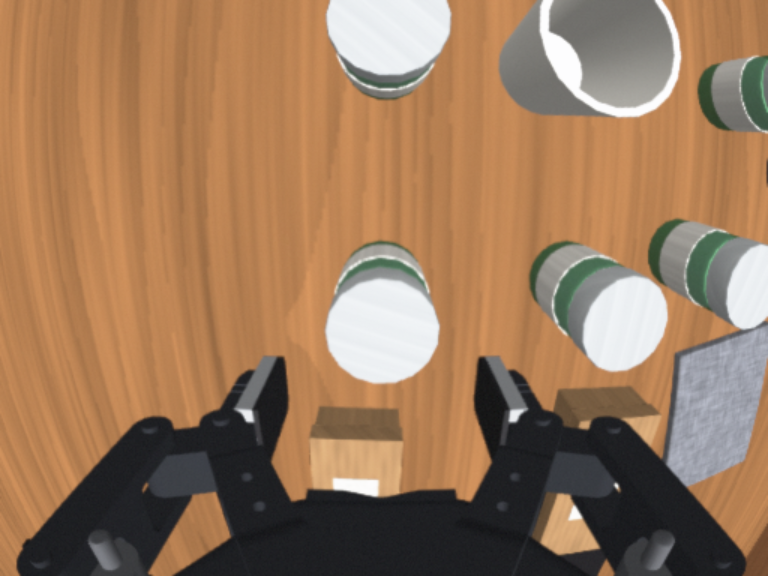

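The wrist view shows jar E's lid centred between the fingers at (382,325), with the cup and the other jars clear of them.

```bash
python3 - <<'E'
from h import *
for n,p in [("E",(382,325)),("D",(389,22)),("C",(624,321))]: print(n,np.round(atz("wrist",(np.array(p)+.5)/1.5-.5,.085),4))
E
```

```text
E [ 0.4612 -0.2142  0.085 ]
D [ 0.4638 -0.0941  0.085 ]
C [ 0.5715 -0.2142  0.085 ]
```

>>> step_arm(plan=[{"angular": [0, 0, 0], "offset": [0.3, 0.05, 0.6], "gripper": 0.55}, {"angular": [0, 0, 0], "offset": [0, 0, 0.8], "gripper": 0.55}, {"angular": [0, 0, 0], "offset": [0, 0, 0.8], "gripper": 0.55}, {"angular": [0, 0, 0], "offset": [0, 0, 0.8], "gripper": 0.55}, {"angular": [0, 0, 0], "offset": [0, 0, 0], "gripper": 0.55}, {"angular": [0, 0, 0], "offset": [0, 0, 0], "gripper": -0.2}, {"angular": [0, 0, 0], "offset": [0, 0, 0], "gripper": -0.2}, {"angular": [0, 0, 0], "offset": [0, 0, 0], "gripper": -0.2}])

```text
t: 4.65
position: [0.4609, -0.2166, 0.0656]
tcp_rot: [0.707, 0.707, 0.0, 0.0]
force: [-0.3, 0.4, 2.1]
opening: 0.0473
grip_force: 41.3
```

>>> step_arm(plan=[{"angular": [0, 0, 0], "offset": [0, 0, 0], "gripper": -0.2}, {"angular": [0, 0, 0], "offset": [0, 0, 0], "gripper": -0.2}, {"angular": [0, 0, 0], "offset": [0, 0, -0.5], "gripper": -0.2}, {"angular": [0, 0, 0], "offset": [0, 0, -1], "gripper": -0.2}])

```text
t: 5.15
position: [0.4603, -0.2162, 0.0956]
tcp_rot: [0.707, 0.707, -0.0, -0.001]
force: [0.4, -0.6, -1.7]
opening: 0.0469
grip_force: 41.5
```

>>> step_arm(plan=[{"angular": [0, 0, 0], "offset": [0, 0, -1], "gripper": -0.2}, {"angular": [0, 0, 0], "offset": [0, 0, -1], "gripper": -0.2}, {"angular": [0, 0, 0], "offset": [1, 0, -1], "gripper": -0.2}, {"angular": [0, 0, 0], "offset": [1, 0, -1], "gripper": -0.2}, {"angular": [0, 0, 0], "offset": [1, 0, -1], "gripper": -0.2}, {"angular": [0, 0, 0], "offset": [1, 0, 0], "gripper": -0.2}, {"angular": [0, 0, 0], "offset": [1, 0, 0], "gripper": -0.2}, {"angular": [0, 0, 0], "offset": [1, 0, 0], "gripper": -0.2}], grip_force=60)

```text
t: 6.15
position: [0.4606, -0.0958, 0.1958]
tcp_rot: [0.707, 0.707, 0.0, 0.0]
force: [-0.1, 0.3, -2.5]
opening: 0.0464
grip_force: 63.1
```

>>> step_arm(plan=[{"angular": [0, 0, 0], "offset": [1, 0, 0], "gripper": -0.2}, {"angular": [0, 0, 0], "offset": [1, 0, 0], "gripper": -0.2}, {"angular": [0, 0, 0], "offset": [1, 0, 0], "gripper": -0.2}, {"angular": [0, 0, 0], "offset": [1, 0, 0], "gripper": -0.2}, {"angular": [0, 0, 0], "offset": [1, 0, 0], "gripper": -0.2}, {"angular": [0, 0, 0], "offset": [1, 0, 0], "gripper": -0.2}, {"angular": [0, 0, 0], "offset": [1, 0, 0], "gripper": -0.2}, {"angular": [0, 0, 0], "offset": [1, 0, 0], "gripper": -0.2}])

```text
t: 7.15
position: [0.4605, 0.0641, 0.1958]
tcp_rot: [0.707, 0.707, 0.0, 0.0]
force: [0.6, -0.7, -2.2]
opening: 0.0466
grip_force: 63.1
```

>>> step_arm(plan=[{"angular": [0, 0, 0], "offset": [1, 0, 0], "gripper": -0.2}, {"angular": [0, 0, 0], "offset": [1, 0, 0], "gripper": -0.2}, {"angular": [0, 0, 0], "offset": [1, 0, 0], "gripper": -0.2}, {"angular": [0, 0, 0], "offset": [1, 0, 0], "gripper": -0.2}, {"angular": [0, 0, 0], "offset": [1, 0, 0], "gripper": -0.2}, {"angular": [0, 0, 0], "offset": [1, 0, 0], "gripper": -0.2}, {"angular": [0, 0, 0], "offset": [1, -0.25, 0], "gripper": -0.2}, {"angular": [0, 0, 0], "offset": [0, 0, 0], "gripper": -0.2}])

```text
t: 8.15
position: [0.4552, 0.2048, 0.1958]
tcp_rot: [0.706, 0.708, 0.0, -0.0]
force: [-0.4, -1.0, -2.0]
opening: 0.0469
grip_force: 63.1
```

```bash
python3 - <<'E'
from h import *
p=camera_params("wrist"); im=get_image("wrist"); print(env.get_obs()["position"],env.get_obs()["opening"])
np.save("pw2.npy",p,allow_pickle=True)
cv2.imwrite("pics/w2.png",cv2.resize(im[:,:,::-1],(768,576)))
E
```

```text
[0.45547999 0.20376196 0.19565768] 0.046724534569020905
```

View pics/w2.png

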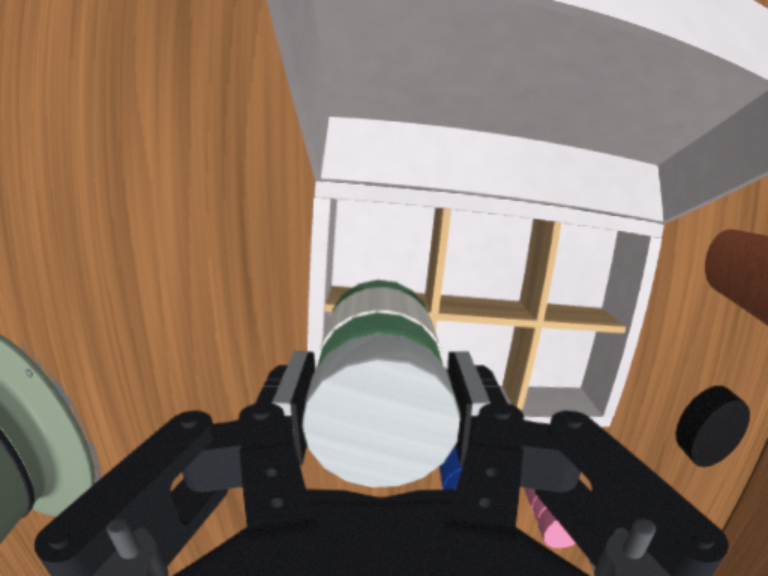

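The jar is held, with the case below it. The divider crossings are at (436,314) and (540,322) and the rear outer corners at (317,181) and (662,228).

```bash
python3 - <<'E'
from h import *
p=np.load("pw2.npy",allow_pickle=True).item()
g=lambda q,z:np.round(atz("wrist",(np.array(q)+.5)/1.5-.5,z,p),4)
a,b=g((435,314),.049),g((540,323),.049);print(a,b,(a+b)/2,np.degrees(np.arctan2(*(b-a)[1::-1])))
a,b=g((317,181),.055),g((662,228),.055);print(a,b,(a+b)/2,np.linalg.norm(a-b),np.degrees(np.arctan2(*(b-a)[1::-1])))
E
```

```text
[0.4923 0.1785 0.049 ] [0.5671 0.1712 0.049 ] [0.5297  0.17485 0.049  ] -5.574048442836313
[0.4176 0.2658 0.055 ] [0.6542 0.243  0.055 ] [0.5359 0.2544 0.055 ] 0.23769602436725776 -5.504321547153926
```

>>> step_arm(plan=[{"angular": [0, 0, 0], "offset": [0.55, 0.07, 0], "gripper": -0.2}, {"angular": [0, 0, 0], "offset": [0, 0, 1], "gripper": -0.2}, {"angular": [0, 0, 0], "offset": [0, 0, 1], "gripper": -0.2}, {"angular": [0, 0, 0], "offset": [0, 0, 1], "gripper": -0.2}, {"angular": [0, 0, 0], "offset": [0, 0, 1], "gripper": -0.2}, {"angular": [0, 0, 0], "offset": [0, 0, 0.8], "gripper": -0.2}, {"angular": [0, 0, 0], "offset": [0, 0, 0.8], "gripper": -0.2}, {"angular": [0, 0, 0], "offset": [0, 0, 0.53], "gripper": -0.2}])

```text
t: 9.2
position: [0.4571, 0.2145, 0.0719]
tcp_rot: [0.707, 0.707, -0.0, -0.0]
force: [1.7, -0.2, -2.1]
opening: 0.0468
grip_force: 63.1
```

>>> step_arm(plan=[{"angular": [0, 0, 0], "offset": [0, 0, 0], "gripper": -0.2}, {"angular": [0, 0, 0], "offset": [0, 0, 0], "gripper": 0.4}, {"angular": [0, 0, 0], "offset": [0, 0, 0], "gripper": 0.4}, {"angular": [0, 0, 0], "offset": [0, 0, -0.5], "gripper": 0.4}, {"angular": [0, 0, 0], "offset": [0, 0, -1], "gripper": 0.4}])

```text
t: 9.82
position: [0.4569, 0.2144, 0.1033]
tcp_rot: [0.707, 0.707, -0.0, -0.0]
force: [-0.2, -0.0, 1.4]
opening: 0.0598
grip_force: 0.0
```

>>> step_arm(plan=[{"angular": [0, 0, 0], "offset": [0, 0, -1], "gripper": 0.45}, {"angular": [0, 0, 0], "offset": [0, 0, -1], "gripper": 0.45}, {"angular": [0, 0, 0], "offset": [-1, 0, 0], "gripper": 0.45}, {"angular": [0, 0, 0], "offset": [-1, 0, 0], "gripper": 0.45}, {"angular": [0, 0, 0], "offset": [-1, 0, 0], "gripper": 0.45}, {"angular": [0, 0, 0], "offset": [-1, 0, 0], "gripper": 0.45}, {"angular": [0, 0, 0], "offset": [-1, 0, 0], "gripper": 0.45}, {"angular": [0, 0, 0], "offset": [-1, 0, 0], "gripper": 0.45}])

```text
t: 10.82
position: [0.4573, 0.0939, 0.1435]
tcp_rot: [0.707, 0.707, 0.0, 0.0]
force: [0.3, 0.8, 0.4]
opening: 0.0616
grip_force: 0.0
```

>>> step_arm(plan=[{"angular": [0, 0, 0], "offset": [-1, 0, 0], "gripper": 0.45}, {"angular": [0, 0, 0], "offset": [-1, 0, 0], "gripper": 0.45}, {"angular": [0, 0, 0], "offset": [-1, 0, 0], "gripper": 0.45}, {"angular": [0, 0, 0], "offset": [-1, 0, 0], "gripper": 0.45}, {"angular": [0, 0, 0], "offset": [-1, 0, 0], "gripper": 0.45}, {"angular": [0, 0, 0], "offset": [-1, 0, 0], "gripper": 0.45}, {"angular": [0, 0, 0], "offset": [-1, 0, 0], "gripper": 0.45}, {"angular": [0, 0, 0], "offset": [-1, 0, 0], "gripper": 0.45}])

```text
t: 11.82
position: [0.4573, -0.0662, 0.1435]
tcp_rot: [0.707, 0.707, 0.0, 0.0]
force: [0.2, -1.0, 0.4]
opening: 0.0622
grip_force: 0.0
```

>>> step_arm(plan=[{"angular": [0, 0, 0], "offset": [-0.7, 0.15, 0], "gripper": 0.45}, {"angular": [0, 0, 0], "offset": [-0.7, 0.15, 0], "gripper": 0.45}, {"angular": [0, 0, 0], "offset": [0, 0, 0.5], "gripper": 0.45}, {"angular": [0, 0, 0], "offset": [0, 0, 1], "gripper": 0.45}, {"angular": [0, 0, 0], "offset": [0, 0, 1], "gripper": 0.45}, {"angular": [0, 0, 0], "offset": [0, 0, 0.8], "gripper": 0.45}, {"angular": [0, 0, 0], "offset": [0, 0, 0.5], "gripper": 0.45}, {"angular": [0, 0, 0], "offset": [0, 0, 0], "gripper": 0.45}])

```text
t: 12.82
position: [0.4629, -0.0932, 0.0662]
tcp_rot: [0.707, 0.707, -0.0, -0.0]
force: [-0.7, -0.5, 0.9]
opening: 0.0619
grip_force: 0.0
```

>>> step_arm(plan=[{"angular": [0, 0, 0], "offset": [0, 0, 0], "gripper": -0.2}, {"angular": [0, 0, 0], "offset": [0, 0, 0], "gripper": -0.2}, {"angular": [0, 0, 0], "offset": [0, 0, 0], "gripper": -0.2}, {"angular": [0, 0, 0], "offset": [0, 0, -0.5], "gripper": -0.2}, {"angular": [0, 0, 0], "offset": [0, 0, -1], "gripper": -0.2}])

```text
t: 13.45
position: [0.4628, -0.0934, 0.0972]
tcp_rot: [0.707, 0.707, -0.0, -0.0]
force: [-1.0, 0.4, -2.1]
opening: 0.0464
grip_force: 61.8
```

>>> step_arm(plan=[{"angular": [0, 0, 0], "offset": [0, 0, -1], "gripper": -0.2}, {"angular": [0, 0, 0], "offset": [1, 0, -1], "gripper": -0.2}, {"angular": [0, 0, 0], "offset": [1, 0, -1], "gripper": -0.2}, {"angular": [0, 0, 0], "offset": [1, 0, -1], "gripper": -0.2}, {"angular": [0, 0, 0], "offset": [1, 0, 0], "gripper": -0.2}, {"angular": [0, 0, 0], "offset": [1, 0, 0], "gripper": -0.2}, {"angular": [0, 0, 0], "offset": [1, 0, 0], "gripper": -0.2}, {"angular": [0, 0, 0], "offset": [1, 0, 0], "gripper": -0.2}])

```text
t: 14.45
position: [0.4631, 0.0471, 0.1774]
tcp_rot: [0.707, 0.707, 0.0, 0.0]
force: [0.1, 0.7, -2.2]
opening: 0.0469
grip_force: 61.9
```

>>> step_arm(plan=[{"angular": [0, 0, 0], "offset": [1, -0.25, 0], "gripper": -0.2}, {"angular": [0, 0, 0], "offset": [1, -0.2, 0], "gripper": -0.2}, {"angular": [0, 0, 0], "offset": [1, -0.2, 0], "gripper": -0.2}, {"angular": [0, 0, 0], "offset": [1, 0, 0], "gripper": -0.2}, {"angular": [0, 0, 0], "offset": [0.7, 0, 0], "gripper": -0.2}, {"angular": [0, 0, 0], "offset": [0, 0, 0.5], "gripper": -0.2}, {"angular": [0, 0, 0], "offset": [0, 0, 1], "gripper": -0.2}, {"angular": [0, 0, 0], "offset": [0, 0, 1], "gripper": -0.2}])

```text
t: 15.45
position: [0.4501, 0.1394, 0.1257]
tcp_rot: [0.707, 0.707, -0.0, 0.0]
force: [0.1, -0.4, -2.5]
opening: 0.0467
grip_force: 61.9
```

>>> step_arm(plan=[{"angular": [0, 0, 0], "offset": [0, 0, 1], "gripper": -0.2}, {"angular": [0, 0, 0], "offset": [0, 0, 1], "gripper": -0.2}, {"angular": [0, 0, 0], "offset": [0, 0, 0.7], "gripper": -0.2}, {"angular": [0, 0, 0], "offset": [0, 0, 0], "gripper": -0.2}])

```text
t: 15.95
position: [0.4497, 0.1399, 0.0718]
tcp_rot: [0.707, 0.707, -0.001, -0.0]
force: [-0.2, -0.5, -1.6]
opening: 0.0465
grip_force: 67.3
```

>>> step_arm(plan=[{"angular": [0, 0, 0], "offset": [0, 0, 0], "gripper": 0.4}, {"angular": [0, 0, 0], "offset": [0, 0, 0], "gripper": 0.4}, {"angular": [0, 0, 0], "offset": [0, 0, -0.5], "gripper": 0.4}, {"angular": [0, 0, 0], "offset": [0, 0, -1], "gripper": 0.4}, {"angular": [0, 0, 0], "offset": [0, 0, -1], "gripper": 0.5}, {"angular": [0, 0, 0], "offset": [0, 0, -1], "gripper": 0.5}, {"angular": [0, 0, 0], "offset": [-1, 0.35, 0], "gripper": 0.5}, {"angular": [0, 0, 0], "offset": [-1, 0.35, 0], "gripper": 0.5}])

```text
t: 16.95
position: [0.4645, 0.1001, 0.1438]
tcp_rot: [0.707, 0.707, 0.001, 0.0]
force: [-0.0, -0.9, -0.6]
opening: 0.0642
grip_force: 0.0
```

>>> step_arm(plan=[{"angular": [0, 0, 0], "offset": [-1, 0.35, 0], "gripper": 0.5}, {"angular": [0, 0, 0], "offset": [-1, 0.35, 0], "gripper": 0.5}, {"angular": [0, 0, 0], "offset": [-1, 0.35, 0], "gripper": 0.5}, {"angular": [0, 0, 0], "offset": [-1, 0.35, 0], "gripper": 0.5}, {"angular": [0, 0, 0], "offset": [-1, 0.35, 0], "gripper": 0.5}, {"angular": [0, 0, 0], "offset": [-1, 0.35, 0], "gripper": 0.5}, {"angular": [0, 0, 0], "offset": [-1, 0.35, 0], "gripper": 0.5}, {"angular": [0, 0, 0], "offset": [-1, 0.35, 0], "gripper": 0.5}])

```text
t: 17.95
position: [0.5204, -0.0603, 0.1436]
tcp_rot: [0.707, 0.707, 0.0, 0.0]
force: [0.2, 0.1, -0.1]
opening: 0.0643
grip_force: 0.0
```

>>> step_arm(plan=[{"angular": [0, 0, 0], "offset": [-1, 0.35, 0], "gripper": 0.5}, {"angular": [0, 0, 0], "offset": [-1, 0.35, 0], "gripper": 0.5}, {"angular": [0, 0, 0], "offset": [-1, 0.35, 0], "gripper": 0.5}, {"angular": [0, 0, 0], "offset": [-1, 0.35, 0], "gripper": 0.5}, {"angular": [0, 0, 0], "offset": [-1, 0.35, 0], "gripper": 0.5}, {"angular": [0, 0, 0], "offset": [-1, 0.35, 0], "gripper": 0.5}, {"angular": [0, 0, 0], "offset": [-1, 0.35, 0], "gripper": 0.5}, {"angular": [0, 0, 0], "offset": [-0.8, 0.15, 0], "gripper": 0.5}])

```text
t: 18.95
position: [0.5725, -0.2169, 0.1426]
tcp_rot: [0.707, 0.707, 0.0, -0.0]
force: [-1.1, -0.6, -0.1]
opening: 0.064
grip_force: 0.0
```

>>> step_arm(plan=[{"angular": [0, 0, 0], "offset": [0, -0.05, 0.8], "gripper": 0.5}, {"angular": [0, 0, 0], "offset": [0, 0, 1], "gripper": 0.5}, {"angular": [0, 0, 0], "offset": [0, 0, 1], "gripper": 0.5}, {"angular": [0, 0, 0], "offset": [0, 0, 0.6], "gripper": 0.5}, {"angular": [0, 0, 0], "offset": [0, 0, 0.4], "gripper": 0.5}, {"angular": [0, 0, 0], "offset": [0, 0, 0], "gripper": -0.2}, {"angular": [0, 0, 0], "offset": [0, 0, 0], "gripper": -0.2}, {"angular": [0, 0, 0], "offset": [0, 0, 0], "gripper": -0.2}])

```text
t: 19.95
position: [0.5713, -0.2156, 0.0671]
tcp_rot: [0.707, 0.707, 0.0, 0.0]
force: [-0.1, 0.1, -2.4]
opening: 0.0467
grip_force: 61.5
```

>>> step_arm(plan=[{"angular": [0, 0, 0], "offset": [0, 0, 0], "gripper": -0.2}, {"angular": [0, 0, 0], "offset": [0, 0, -0.5], "gripper": -0.2}, {"angular": [0, 0, 0], "offset": [0, 0, -1], "gripper": -0.2}, {"angular": [0, 0, 0], "offset": [0, 0, -1], "gripper": -0.2}, {"angular": [0, 0, 0], "offset": [0, 0, -1], "gripper": -0.2}, {"angular": [0, 0, 0], "offset": [0, 0, -1], "gripper": -0.2}, {"angular": [0, 0, 0], "offset": [0, 0, -1], "gripper": -0.2}, {"angular": [0, 0, 0], "offset": [0, 0, -1], "gripper": -0.2}])

```text
t: 20.95
position: [0.5711, -0.2155, 0.1982]
tcp_rot: [0.707, 0.707, 0.0, 0.0]
force: [-0.7, -0.0, -1.1]
opening: 0.0471
grip_force: 61.7
```

>>> step_arm(plan=[{"angular": [0, 0, 0], "offset": [1, -0.1, 0], "gripper": -0.2}, {"angular": [0, 0, 0], "offset": [1, -0.1, 0], "gripper": -0.2}, {"angular": [0, 0, 0], "offset": [1, -0.1, 0], "gripper": -0.2}, {"angular": [0, 0, 0], "offset": [1, -0.1, 0], "gripper": -0.2}, {"angular": [0, 0, 0], "offset": [1, -0.1, 0], "gripper": -0.2}, {"angular": [0, 0, 0], "offset": [1, -0.1, 0], "gripper": -0.2}, {"angular": [0, 0, 0], "offset": [1, -0.1, 0], "gripper": -0.2}, {"angular": [0, 0, 0], "offset": [1, -0.1, 0], "gripper": -0.2}])

```text
t: 21.95
position: [0.555, -0.0542, 0.1967]
tcp_rot: [0.707, 0.707, 0.0, 0.0]
force: [-0.1, 1.1, -1.0]
opening: 0.0465
grip_force: 61.8
```

>>> step_arm(plan=[{"angular": [0, 0, 0], "offset": [1, -0.1, 0], "gripper": -0.2}, {"angular": [0, 0, 0], "offset": [1, -0.1, 0], "gripper": -0.2}, {"angular": [0, 0, 0], "offset": [1, -0.1, 0], "gripper": -0.2}, {"angular": [0, 0, 0], "offset": [1, -0.1, 0], "gripper": -0.2}, {"angular": [0, 0, 0], "offset": [1, -0.1, 0], "gripper": -0.2}, {"angular": [0, 0, 0], "offset": [1, -0.1, 0], "gripper": -0.2}, {"angular": [0, 0, 0], "offset": [1, -0.1, 0], "gripper": -0.2}, {"angular": [0, 0, 0], "offset": [1, -0.1, 0], "gripper": -0.2}])

```text
t: 22.95
position: [0.5388, 0.1058, 0.1967]
tcp_rot: [0.707, 0.707, 0.0, 0.0]
force: [-0.2, -0.4, -2.1]
opening: 0.0467
grip_force: 61.8
```

>>> step_arm(plan=[{"angular": [0, 0, 0], "offset": [1, -0.1, 0], "gripper": -0.2}, {"angular": [0, 0, 0], "offset": [1, -0.1, 0], "gripper": -0.2}, {"angular": [0, 0, 0], "offset": [1, -0.1, 0], "gripper": -0.2}, {"angular": [0, 0, 0], "offset": [1, -0.1, 0], "gripper": -0.2}, {"angular": [0, 0, 0], "offset": [1, 0, 0], "gripper": -0.2}, {"angular": [0, 0, 0], "offset": [0.2, 0, 0], "gripper": -0.2}, {"angular": [0, 0, 0], "offset": [0, 0, 0], "gripper": -0.2}])

```text
t: 23.82
position: [0.5312, 0.2084, 0.1966]
tcp_rot: [0.707, 0.707, -0.0, 0.0]
force: [-1.1, -0.6, -1.9]
opening: 0.0466
grip_force: 61.8
```

>>> step_arm(plan=[{"angular": [0, 0, 0], "offset": [0, 0, 1], "gripper": -0.2}, {"angular": [0, 0, 0], "offset": [0, 0, 1], "gripper": -0.2}, {"angular": [0, 0, 0], "offset": [0, 0, 1], "gripper": -0.2}, {"angular": [0, 0, 0], "offset": [0, 0, 1], "gripper": -0.2}, {"angular": [0, 0, 0], "offset": [0, 0, 1], "gripper": -0.2}, {"angular": [0, 0, 0], "offset": [0, 0, 0.7], "gripper": -0.2}, {"angular": [0, 0, 0], "offset": [0, 0, 0.45], "gripper": -0.2}, {"angular": [0, 0, 0], "offset": [0, 0, 0], "gripper": -0.2}])

```text
t: 24.82
position: [0.5312, 0.2085, 0.0734]
tcp_rot: [0.707, 0.707, -0.0, -0.0]
force: [-0.2, -0.7, -1.8]
opening: 0.0468
grip_force: 61.8
```

>>> step_arm(plan=[{"angular": [0, 0, 0], "offset": [0, 0, 0], "gripper": 0.3}, {"angular": [0, 0, 0], "offset": [0, 0, 0], "gripper": 0.3}, {"angular": [0, 0, 0], "offset": [0, 0, -0.5], "gripper": 0.3}, {"angular": [0, 0, 0], "offset": [0, 0, -1], "gripper": 0.3}, {"angular": [0, 0, 0], "offset": [0, 0, -1], "gripper": 0.3}, {"angular": [0, 0, 0], "offset": [0, 0, -1], "gripper": 0.5}, {"angular": [0, 0, 0], "offset": [0, 0, 0], "gripper": 0.5}])

```text
t: 25.7
position: [0.5321, 0.2088, 0.1462]
tcp_rot: [0.707, 0.707, 0.002, 0.001]
force: [-0.4, -0.1, -0.7]
opening: 0.0643
grip_force: 0.0
```

```bash
python3 - <<'E'
from h import *
p=camera_params("wrist"); im=get_image("wrist"); print(env.get_obs()["position"])
np.save("pw3.npy",p,allow_pickle=True)
t=get_image("top")
cv2.imwrite("pics/w3.png",cv2.resize(np.hstack([im[:,:,::-1],t[100:292,130:386][:,:,::-1].repeat(2,0).repeat(2,1)]),(800,300)))
E
```

```text
[0.53161597 0.2085057  0.14502753]
```

View pics/w3.png

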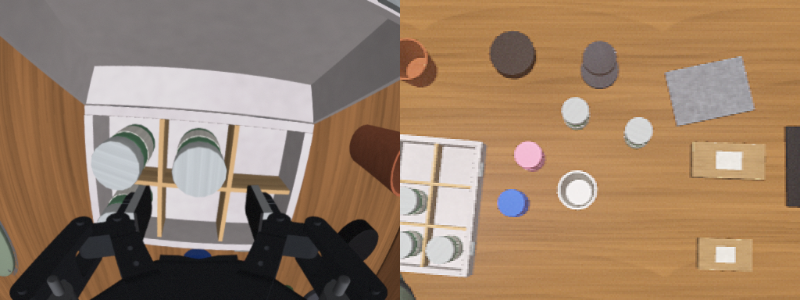

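The three jars stand in cells 5, 2 and 4, and the rest of the desk is unchanged.

>>> step_arm(plan=[{"angular": [0, 0, 0], "offset": [-1, 0.31, 0], "gripper": 0.5}, {"angular": [0, 0, 0], "offset": [-1, 0.31, 0], "gripper": 0.5}, {"angular": [0, 0, 0], "offset": [-1, 0.31, 0], "gripper": 0.5}, {"angular": [0, 0, 0], "offset": [-1, 0.31, 0], "gripper": 0.5}, {"angular": [0, 0, 0], "offset": [-1, 0.31, 0], "gripper": 0.5}, {"angular": [0, 0, 0], "offset": [-1, 0.31, 0], "gripper": 0.5}, {"angular": [0, 0, 0], "offset": [-1, 0.31, 0], "gripper": 0.5}, {"angular": [0, 0, 0], "offset": [-1, 0.31, 0], "gripper": 0.5}])

```text
t: 26.8
position: [0.581, 0.0464, 0.1435]
tcp_rot: [0.707, 0.707, -0.0, -0.0]
force: [-0.3, 0.1, -0.2]
opening: 0.064
grip_force: 0.0
```

>>> step_arm(plan=[{"angular": [0, 0, 0], "offset": [-1, 0.31, 0], "gripper": 0.5}, {"angular": [0, 0, 0], "offset": [-1, 0.31, 0], "gripper": 0.5}, {"angular": [0, 0, 0], "offset": [-1, 0.31, 0], "gripper": 0.5}, {"angular": [0, 0, 0], "offset": [-1, 0.31, 0], "gripper": 0.5}, {"angular": [0, 0, 0], "offset": [-1, 0.31, 0], "gripper": 0.5}, {"angular": [0, 0, 0], "offset": [-1, 0.31, 0], "gripper": 0.5}, {"angular": [0, 0, 0], "offset": [-1, 0.31, 0], "gripper": 0.5}, {"angular": [0, 0, 0], "offset": [-1, 0.31, 0], "gripper": 0.5}])

```text
t: 27.8
position: [0.6307, -0.1129, 0.1437]
tcp_rot: [0.707, 0.707, 0.0, -0.0]
force: [-0.9, 0.1, 0.6]
opening: 0.0643
grip_force: 0.0
```

>>> step_arm(plan=[{"angular": [0, 0, 0], "offset": [-1, 0.32, 0], "gripper": 0.5}, {"angular": [0, 0, 0], "offset": [-1, 0.32, 0], "gripper": 0.5}, {"angular": [0, 0, 0], "offset": [-1, 0.32, 0], "gripper": 0.5}, {"angular": [0, 0, 0], "offset": [-1, 0.32, 0], "gripper": 0.5}, {"angular": [0, 0, 0], "offset": [-0.3, 0.03, 0], "gripper": 0.5}, {"angular": [0, 0, 0], "offset": [0, 0, 0], "gripper": 0.5}])

```text
t: 28.55
position: [0.6564, -0.1975, 0.1435]
tcp_rot: [0.707, 0.707, 0.0, -0.0]
force: [0.2, -0.4, -0.3]
opening: 0.064
grip_force: 0.0
```

>>> step_arm(plan=[{"angular": [0, 0, 0], "offset": [0, 0, 0.8], "gripper": 0.5}, {"angular": [0, 0, 0], "offset": [0, 0, 1], "gripper": 0.5}, {"angular": [0, 0, 0], "offset": [0, 0, 1], "gripper": 0.5}, {"angular": [0, 0, 0], "offset": [0, 0, 0.6], "gripper": 0.5}, {"angular": [0, 0, 0], "offset": [0, 0, 0.45], "gripper": 0.5}, {"angular": [0, 0, 0], "offset": [0, 0, 0], "gripper": -0.2}, {"angular": [0, 0, 0], "offset": [0, 0, 0], "gripper": -0.2}, {"angular": [0, 0, 0], "offset": [0, 0, 0], "gripper": -0.2}])

```text
t: 29.55
position: [0.6567, -0.1976, 0.0672]
tcp_rot: [0.707, 0.707, 0.0, 0.0]
force: [0.2, 0.7, -1.6]
opening: 0.0468
grip_force: 61.5
```

>>> step_arm(plan=[{"angular": [0, 0, 0], "offset": [0, 0, 0], "gripper": -0.2}, {"angular": [0, 0, 0], "offset": [0, 0, -0.5], "gripper": -0.2}, {"angular": [0, 0, 0], "offset": [0, 0, -1], "gripper": -0.2}, {"angular": [0, 0, 0], "offset": [0, 0, -1], "gripper": -0.2}, {"angular": [0, 0, 0], "offset": [0, 0, -1], "gripper": -0.2}, {"angular": [0, 0, 0], "offset": [0, 0, -1], "gripper": -0.2}, {"angular": [0, 0, 0], "offset": [0, 0, -1], "gripper": -0.2}, {"angular": [0, 0, 0], "offset": [0, 0, -1], "gripper": -0.2}])

```text
t: 30.55
position: [0.6565, -0.1975, 0.1981]
tcp_rot: [0.707, 0.707, 0.0, 0.0]
force: [-0.3, 0.0, -0.3]
opening: 0.0465
grip_force: 61.6
```

>>> step_arm(plan=[{"angular": [0, 0, 0], "offset": [1, -0.18, 0], "gripper": -0.2}, {"angular": [0, 0, 0], "offset": [1, -0.18, 0], "gripper": -0.2}, {"angular": [0, 0, 0], "offset": [1, -0.18, 0], "gripper": -0.2}, {"angular": [0, 0, 0], "offset": [1, -0.18, 0], "gripper": -0.2}, {"angular": [0, 0, 0], "offset": [1, -0.18, 0], "gripper": -0.2}, {"angular": [0, 0, 0], "offset": [1, -0.18, 0], "gripper": -0.2}, {"angular": [0, 0, 0], "offset": [1, -0.18, 0], "gripper": -0.2}, {"angular": [0, 0, 0], "offset": [1, -0.18, 0], "gripper": -0.2}])

```text
t: 31.55
position: [0.6275, -0.0362, 0.1967]
tcp_rot: [0.707, 0.707, 0.0, -0.0]
force: [-0.0, -0.4, -1.7]
opening: 0.0464
grip_force: 61.7
```

>>> step_arm(plan=[{"angular": [0, 0, 0], "offset": [1, -0.18, 0], "gripper": -0.2}, {"angular": [0, 0, 0], "offset": [1, -0.18, 0], "gripper": -0.2}, {"angular": [0, 0, 0], "offset": [1, -0.18, 0], "gripper": -0.2}, {"angular": [0, 0, 0], "offset": [1, -0.18, 0], "gripper": -0.2}, {"angular": [0, 0, 0], "offset": [1, -0.18, 0], "gripper": -0.2}, {"angular": [0, 0, 0], "offset": [1, -0.18, 0], "gripper": -0.2}, {"angular": [0, 0, 0], "offset": [1, -0.18, 0], "gripper": -0.2}, {"angular": [0, 0, 0], "offset": [1, -0.18, 0], "gripper": -0.2}])

```text
t: 32.55
position: [0.5987, 0.1238, 0.1967]
tcp_rot: [0.707, 0.707, 0.0, -0.0]
force: [0.1, -0.1, -2.3]
opening: 0.0469
grip_force: 61.7
```

>>> step_arm(plan=[{"angular": [0, 0, 0], "offset": [0.15, 0, 0], "gripper": -0.2}, {"angular": [0, 0, 0], "offset": [0, 0, 0], "gripper": -0.2}])

```text
t: 32.8
position: [0.5991, 0.1253, 0.1966]
tcp_rot: [0.707, 0.707, -0.0, 0.0]
force: [-0.7, -0.4, -1.8]
opening: 0.0464
grip_force: 61.7
```

>>> step_arm(plan=[{"angular": [0, 0, 0], "offset": [0, 0, 1], "gripper": -0.2}, {"angular": [0, 0, 0], "offset": [0, 0, 1], "gripper": -0.2}, {"angular": [0, 0, 0], "offset": [0, 0, 1], "gripper": -0.2}, {"angular": [0, 0, 0], "offset": [0, 0, 1], "gripper": -0.2}, {"angular": [0, 0, 0], "offset": [0, 0, 1], "gripper": -0.2}, {"angular": [0, 0, 0], "offset": [0, 0, 0.7], "gripper": -0.2}, {"angular": [0, 0, 0], "offset": [0, 0, 0.45], "gripper": -0.2}, {"angular": [0, 0, 0], "offset": [0, 0, 0], "gripper": -0.2}])

```text
t: 33.8
position: [0.5989, 0.1256, 0.0734]
tcp_rot: [0.707, 0.707, -0.0, -0.0]
force: [0.0, 0.1, -1.4]
opening: 0.0465
grip_force: 61.7
```

>>> step_arm(plan=[{"angular": [0, 0, 0], "offset": [0, 0, 0], "gripper": 0.3}, {"angular": [0, 0, 0], "offset": [0, 0, 0], "gripper": 0.3}, {"angular": [0, 0, 0], "offset": [0, 0, -0.5], "gripper": 0.3}, {"angular": [0, 0, 0], "offset": [0, 0, -1], "gripper": 0.3}, {"angular": [0, 0, 0], "offset": [0, 0, -1], "gripper": 0.3}, {"angular": [0, 0, 0], "offset": [0, 0, -1], "gripper": 0.5}, {"angular": [0, 0, 0], "offset": [-0.9, 0.42, 0], "gripper": 0.5}, {"angular": [0, 0, 0], "offset": [-1, 0.42, 0], "gripper": 0.5}])

```text
t: 34.8
position: [0.6163, 0.0857, 0.1437]
tcp_rot: [0.707, 0.707, -0.0, 0.0]
force: [0.4, 0.7, -0.4]
opening: 0.0643
grip_force: 0.0
```

>>> step_arm(plan=[{"angular": [0, 0, 0], "offset": [-1, 0.42, 0], "gripper": 0.5}, {"angular": [0, 0, 0], "offset": [-1, 0.42, 0], "gripper": 0.5}, {"angular": [0, 0, 0], "offset": [-1, 0.42, 0], "gripper": 0.5}, {"angular": [0, 0, 0], "offset": [-1, 0.42, 0], "gripper": 0.5}, {"angular": [0, 0, 0], "offset": [-1, 0.42, 0], "gripper": 0.5}, {"angular": [0, 0, 0], "offset": [-1, 0.42, 0], "gripper": 0.5}, {"angular": [0, 0, 0], "offset": [-1, 0.42, 0], "gripper": 0.5}, {"angular": [0, 0, 0], "offset": [-1, 0.42, 0], "gripper": 0.5}])

```text
t: 35.8
position: [0.6835, -0.0738, 0.1437]
tcp_rot: [0.707, 0.707, 0.0, -0.0]
force: [-0.1, 0.2, 0.4]
opening: 0.0641
grip_force: 0.0
```

>>> step_arm(plan=[{"angular": [0, 0, 0], "offset": [-0.8, 0.42, 0], "gripper": 0.5}, {"angular": [0, 0, 0], "offset": [0, 0, 0], "gripper": 0.5}])

```text
t: 36.05
position: [0.6917, -0.09, 0.1434]
tcp_rot: [0.708, 0.706, -0.0, 0.0]
force: [-0.9, 0.3, -0.8]
opening: 0.0643
grip_force: 0.0
```

>>> step_arm(plan=[{"angular": [0, 0, 0], "offset": [0.05, 0, 0.8], "gripper": 0.5}, {"angular": [0, 0, 0], "offset": [0, 0, 1], "gripper": 0.5}, {"angular": [0, 0, 0], "offset": [0, 0, 1], "gripper": 0.5}, {"angular": [0, 0, 0], "offset": [0, 0, 0.6], "gripper": 0.5}, {"angular": [0, 0, 0], "offset": [0, 0, 0.45], "gripper": 0.5}, {"angular": [0, 0, 0], "offset": [0, 0, 0], "gripper": -0.2}, {"angular": [0, 0, 0], "offset": [0, 0, 0], "gripper": -0.2}, {"angular": [0, 0, 0], "offset": [0, 0, 0], "gripper": -0.2}])

```text
t: 37.05
position: [0.6915, -0.0876, 0.0672]
tcp_rot: [0.707, 0.707, 0.0, 0.0]
force: [-0.6, -0.4, -1.8]
opening: 0.0465
grip_force: 61.6
```

>>> step_arm(plan=[{"angular": [0, 0, 0], "offset": [0, 0, 0], "gripper": -0.2}, {"angular": [0, 0, 0], "offset": [0, 0, -0.5], "gripper": -0.2}, {"angular": [0, 0, 0], "offset": [0, 0, -1], "gripper": -0.2}, {"angular": [0, 0, 0], "offset": [0, 0, -1], "gripper": -0.2}, {"angular": [0, 0, 0], "offset": [0, 0, -1], "gripper": -0.2}, {"angular": [0, 0, 0], "offset": [0, 0, -1], "gripper": -0.2}, {"angular": [0, 0, 0], "offset": [0, 0, -1], "gripper": -0.2}, {"angular": [0, 0, 0], "offset": [0, 0, -1], "gripper": -0.2}])

```text
t: 38.05
position: [0.6913, -0.0875, 0.1981]
tcp_rot: [0.707, 0.707, 0.0, 0.0]
force: [0.7, -0.3, -1.8]
opening: 0.0467
grip_force: 61.8
```

>>> step_arm(plan=[{"angular": [0, 0, 0], "offset": [1, -0.3, 0], "gripper": -0.2}, {"angular": [0, 0, 0], "offset": [1, -0.3, 0], "gripper": -0.2}, {"angular": [0, 0, 0], "offset": [1, -0.3, 0], "gripper": -0.2}, {"angular": [0, 0, 0], "offset": [1, -0.3, 0], "gripper": -0.2}, {"angular": [0, 0, 0], "offset": [1, -0.3, 0], "gripper": -0.2}, {"angular": [0, 0, 0], "offset": [1, -0.3, 0], "gripper": -0.2}, {"angular": [0, 0, 0], "offset": [1, -0.3, 0], "gripper": -0.2}, {"angular": [0, 0, 0], "offset": [1, -0.3, 0], "gripper": -0.2}])

```text
t: 39.05
position: [0.6429, 0.0738, 0.1967]
tcp_rot: [0.707, 0.707, 0.0, -0.0]
force: [0.3, -0.5, -1.9]
opening: 0.0466
grip_force: 61.9
```

>>> step_arm(plan=[{"angular": [0, 0, 0], "offset": [1, -0.3, 0], "gripper": -0.2}, {"angular": [0, 0, 0], "offset": [1, -0.3, 0], "gripper": -0.2}, {"angular": [0, 0, 0], "offset": [1, -0.3, 0], "gripper": -0.2}, {"angular": [0, 0, 0], "offset": [1, -0.3, 0], "gripper": -0.2}, {"angular": [0, 0, 0], "offset": [1, -0.3, 0], "gripper": -0.2}, {"angular": [0, 0, 0], "offset": [1, -0.3, 0], "gripper": -0.2}, {"angular": [0, 0, 0], "offset": [0.45, -0.06, 0], "gripper": -0.2}, {"angular": [0, 0, 0], "offset": [0, 0, 0], "gripper": -0.2}])

```text
t: 40.05
position: [0.6061, 0.202, 0.1966]
tcp_rot: [0.707, 0.707, -0.0, -0.0]
force: [0.5, -0.8, -1.3]
opening: 0.0468
grip_force: 61.9
```

>>> step_arm(plan=[{"angular": [0, 0, 0], "offset": [0, 0, 1], "gripper": -0.2}, {"angular": [0, 0, 0], "offset": [0, 0, 1], "gripper": -0.2}, {"angular": [0, 0, 0], "offset": [0, 0, 1], "gripper": -0.2}, {"angular": [0, 0, 0], "offset": [0, 0, 1], "gripper": -0.2}, {"angular": [0, 0, 0], "offset": [0, 0, 1], "gripper": -0.2}, {"angular": [0, 0, 0], "offset": [0, 0, 0.7], "gripper": -0.2}, {"angular": [0, 0, 0], "offset": [0, 0, 0.45], "gripper": -0.2}, {"angular": [0, 0, 0], "offset": [0, 0, 0], "gripper": -0.2}])

```text
t: 41.05
position: [0.6062, 0.2016, 0.0734]
tcp_rot: [0.707, 0.707, -0.0, -0.0]
force: [-0.6, 0.7, -1.6]
opening: 0.047
grip_force: 61.8
```

>>> step_arm(plan=[{"angular": [0, 0, 0], "offset": [0, 0, 0], "gripper": 0.3}, {"angular": [0, 0, 0], "offset": [0, 0, 0], "gripper": 0.3}, {"angular": [0, 0, 0], "offset": [0, 0, -0.5], "gripper": 0.3}, {"angular": [0, 0, 0], "offset": [0, 0, -1], "gripper": 0.3}, {"angular": [0, 0, 0], "offset": [0, 0, -1], "gripper": 0.3}, {"angular": [0, 0, 0], "offset": [0, 0, -1], "gripper": -1}, {"angular": [0, 0, 0], "offset": [0, 0, -1], "gripper": -1}, {"angular": [0, 0, 0], "offset": [0, 0, -1], "gripper": -1}])

```text
t: 42.05
position: [0.6062, 0.2015, 0.1852]
tcp_rot: [0.707, 0.707, 0.0, 0.0]
force: [0.2, -0.1, -0.0]
opening: 0.0011
grip_force: 0.0
```

>>> step_arm(plan=[{"angular": [0, 0, 0], "offset": [0, 0, -1], "gripper": -1}, {"angular": [0, 0, 0], "offset": [0, 0, -1], "gripper": -1}, {"angular": [0, 0, 0], "offset": [0, 0, -1], "gripper": -1}, {"angular": [0, 0, 0], "offset": [0, 0, -1], "gripper": -1}, {"angular": [0, 0, 0], "offset": [0, 0, -1], "gripper": -1}, {"angular": [0, 0, 0], "offset": [0, 0, 0], "gripper": -1}])

```text
t: 42.8
position: [0.6066, 0.2018, 0.2855]
tcp_rot: [0.707, 0.707, 0.001, 0.0]
force: [-0.8, 0.1, -0.2]
opening: -0.0001
grip_force: 0.0
```

```bash
python3 - <<'E'
from h import *
p=camera_params("wrist"); im=get_image("wrist"); print(env.get_obs()["position"], env.get_obs()["t"])
np.save("pw4.npy",p,allow_pickle=True)
t=get_image("side")
cv2.imwrite("pics/w4.png",cv2.resize(np.hstack([im[:,:,::-1],t[:,:,::-1]]),(800,300)))
E
```

```text
[0.60623163 0.20156409 0.28427158] 42.85
```

View pics/w4.png

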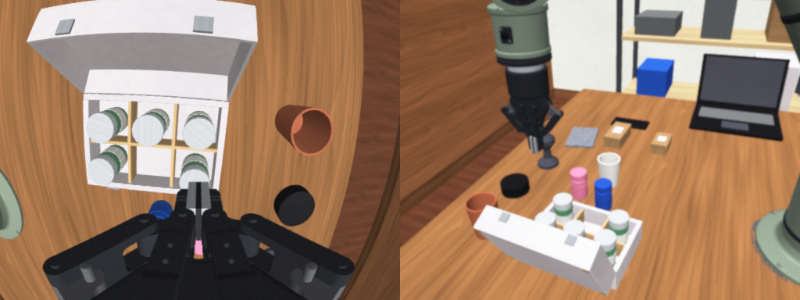

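All five jars stand upright in cells, and the lid is still open and free behind.

>>> step_arm(plan=[{"angular": [0, 0, 0], "offset": [1, -0.25, 0], "gripper": -1}, {"angular": [0, 0, 0], "offset": [1, -0.25, 0], "gripper": -1}, {"angular": [0, 0, 0], "offset": [1, -0.25, 0], "gripper": -1}, {"angular": [0, 0, 0], "offset": [1, -0.25, 0], "gripper": -1}, {"angular": [0, 0, 0], "offset": [1, -0.25, 0], "gripper": -1}, {"angular": [0, 0, 0], "offset": [1, -0.25, 0], "gripper": -1}, {"angular": [0, 0, 0], "offset": [1, -0.25, 0], "gripper": -1}, {"angular": [0, 0, 0], "offset": [1, -0.25, 0], "gripper": -1}])

```text
t: 43.9
position: [0.5658, 0.3628, 0.2837]
tcp_rot: [0.707, 0.707, 0.0, 0.0]
force: [-0.1, 0.3, 0.4]
opening: 0.0001
grip_force: 0.0
```

>>> step_arm(plan=[{"angular": [0, 0, 0], "offset": [1, -0.25, 0], "gripper": -1}, {"angular": [0, 0, 0], "offset": [1, -0.25, 0], "gripper": -1}, {"angular": [0, 0, 0], "offset": [0.5, -0.25, 0], "gripper": -1}, {"angular": [0, 0, 0], "offset": [0, 0, 0.8], "gripper": -1}, {"angular": [0, 0, 0], "offset": [0, 0, 0.8], "gripper": -1}, {"angular": [0, 0, 0], "offset": [0, 0, 0.8], "gripper": -1}, {"angular": [0, 0, 0], "offset": [0, 0, 0.8], "gripper": -1}])

```text
t: 44.78
position: [0.5513, 0.4109, 0.2183]
tcp_rot: [0.707, 0.707, -0.0, 0.0]
force: [-0.4, -0.2, 0.0]
opening: 0.0001
grip_force: 0.0
```

>>> step_arm(plan=[{"angular": [0, 0, 0], "offset": [0, 0, 0.8], "gripper": -1}, {"angular": [0, 0, 0], "offset": [0, 0, 0.8], "gripper": -1}, {"angular": [0, 0, 0], "offset": [0, 0, 0.4], "gripper": -1}, {"angular": [0, 0, 0], "offset": [0, 0, 0], "gripper": -1}])

```text
t: 45.28
position: [0.551, 0.4114, 0.1792]
tcp_rot: [0.707, 0.707, -0.0, -0.0]
force: [0.5, -0.5, 0.5]
opening: 0.0001
grip_force: 0.0
```

```bash
python3 - <<'E'
from h import *
t=get_image("side"); u=get_image("top")
cv2.imwrite("pics/w5.png",np.hstack([cv2.resize(t[230:384,180:384][:,:,::-1],(400,300)),cv2.resize(u[150:300,30:230][:,:,::-1],(400,300))]))
E
```

```text
(no output)
```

View pics/w5.png

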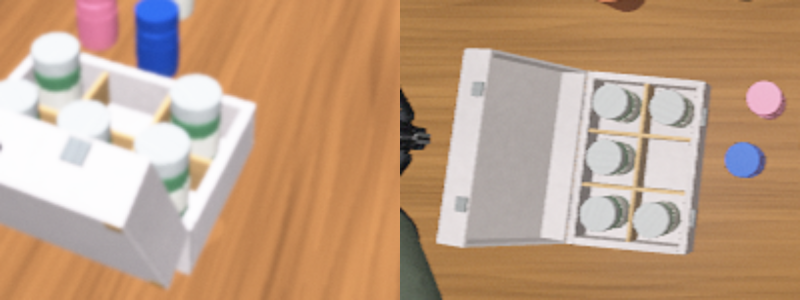

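The closed fingers stand about 30 mm behind the lid's outer face, and the lid is intact.

>>> step_arm(plan=[{"angular": [0, 0, 0], "offset": [-0.45, -0.04, 0], "gripper": -1}, {"angular": [0, 0, 0], "offset": [-0.45, -0.04, 0], "gripper": -1}, {"angular": [0, 0, 0], "offset": [-0.45, -0.04, 0], "gripper": -1}, {"angular": [0, 0, 0], "offset": [-0.45, -0.04, 0], "gripper": -1}, {"angular": [0, 0, 0], "offset": [-0.4, -0.04, -0.2], "gripper": -1}, {"angular": [0, 0, 0], "offset": [-0.4, -0.04, -0.2], "gripper": -1}, {"angular": [0, 0, 0], "offset": [-0.4, -0.04, -0.2], "gripper": -1}, {"angular": [0, 0, 0], "offset": [-0.4, -0.04, -0.2], "gripper": -1}])

```text
t: 46.38
position: [0.5448, 0.3449, 0.1971]
tcp_rot: [0.707, 0.707, 0.002, -0.001]
force: [-0.1, 8.3, 6.4]
opening: 0.0002
grip_force: 4.0
```

>>> step_arm(plan=[{"angular": [0, 0, 0], "offset": [-0.4, -0.04, -0.2], "gripper": -1}, {"angular": [0, 0, 0], "offset": [-0.4, -0.04, -0.2], "gripper": -1}, {"angular": [0, 0, 0], "offset": [-0.4, -0.04, -0.2], "gripper": -1}, {"angular": [0, 0, 0], "offset": [-0.4, -0.04, -0.1], "gripper": -1}])

```text
t: 46.88
position: [0.5416, 0.3114, 0.2103]
tcp_rot: [0.707, 0.707, 0.001, -0.0]
force: [0.3, 5.7, 4.2]
opening: 0.0
grip_force: 2.7
```

>>> step_arm(plan=[{"angular": [0, 0, 0], "offset": [-0.54, -0.05, -0.07], "gripper": -1}, {"angular": [0, 0, 0], "offset": [-0.54, -0.05, -0.07], "gripper": -1}, {"angular": [0, 0, 0], "offset": [-0.54, -0.05, -0.07], "gripper": -1}, {"angular": [0, 0, 0], "offset": [-0.54, -0.05, -0.07], "gripper": -1}, {"angular": [0, 0, 0], "offset": [-0.54, -0.05, -0.07], "gripper": -1}, {"angular": [0, 0, 0], "offset": [-0.48, -0.05, 0.07], "gripper": -1}, {"angular": [0, 0, 0], "offset": [-0.48, -0.05, 0.07], "gripper": -1}, {"angular": [0, 0, 0], "offset": [-0.48, -0.04, 0.07], "gripper": -1}])

```text
t: 47.88
position: [0.5337, 0.228, 0.2123]
tcp_rot: [0.707, 0.707, -0.0, 0.0]
force: [1.5, 3.7, -0.2]
opening: 0.0003
grip_force: 1.2
```

>>> step_arm(plan=[{"angular": [0, 0, 0], "offset": [-0.46, -0.05, 0.17], "gripper": -1}, {"angular": [0, 0, 0], "offset": [-0.46, -0.05, 0.17], "gripper": -1}, {"angular": [0, 0, 0], "offset": [-0.46, -0.04, 0.17], "gripper": -1}, {"angular": [0, 0, 0], "offset": [-0.41, -0.04, 0.25], "gripper": -1}, {"angular": [0, 0, 0], "offset": [-0.41, -0.04, 0.25], "gripper": -1}, {"angular": [0, 0, 0], "offset": [-0.41, -0.04, 0.25], "gripper": -1}])

```text
t: 48.62
position: [0.5284, 0.176, 0.1869]
tcp_rot: [0.707, 0.707, -0.0, -0.0]
force: [1.6, 1.9, 0.9]
opening: 0.0
grip_force: 1.0
```

>>> step_arm(plan=[{"angular": [0, 0, 0], "offset": [-0.36, -0.04, 0.33], "gripper": -1}, {"angular": [0, 0, 0], "offset": [-0.36, -0.04, 0.33], "gripper": -1}, {"angular": [0, 0, 0], "offset": [-0.36, -0.03, 0.33], "gripper": -1}, {"angular": [0, 0, 0], "offset": [-0.3, -0.03, 0.4], "gripper": -1}, {"angular": [0, 0, 0], "offset": [-0.3, -0.03, 0.4], "gripper": -1}, {"angular": [0, 0, 0], "offset": [-0.3, -0.03, 0.4], "gripper": -1}])

```text
t: 49.38
position: [0.5244, 0.1367, 0.1429]
tcp_rot: [0.707, 0.707, 0.0, -0.0]
force: [0.7, 1.7, 2.2]
opening: 0.0003
grip_force: 0.7
```

>>> step_arm(plan=[{"angular": [0, 0, 0], "offset": [-0.16, -0.02, 0.33], "gripper": -1}, {"angular": [0, 0, 0], "offset": [-0.16, -0.02, 0.33], "gripper": -1}, {"angular": [0, 0, 0], "offset": [-0.13, 0, 0.25], "gripper": -1}, {"angular": [0, 0, 0], "offset": [-0.13, 0, 0.25], "gripper": -1}, {"angular": [0, 0, 0], "offset": [0, 0, 0.2], "gripper": -1}, {"angular": [0, 0, 0], "offset": [0, 0, 0], "gripper": -1}])

```text
t: 50.12
position: [0.5237, 0.1249, 0.117]
tcp_rot: [0.707, 0.707, -0.0, 0.0]
force: [-6.0, -4.9, 20.3]
opening: -0.0001
grip_force: 10.1
```

>>> step_arm(plan=[{"angular": [0, 0, 0], "offset": [0, 0, 0], "gripper": -1}, {"angular": [0, 0, 0], "offset": [0, 0, -0.3], "gripper": -1}, {"angular": [0, 0, 0], "offset": [0, 0, -1], "gripper": -1}, {"angular": [0, 0, 0], "offset": [0, 0, -1], "gripper": 0.9}, {"angular": [0, 0, 0], "offset": [-1, 0.2, -1], "gripper": 0.9}, {"angular": [0, 0, 0], "offset": [-1, 0.2, -1], "gripper": 0.9}, {"angular": [0, 0, 0], "offset": [-1, 0.2, 0], "gripper": 0.9}, {"angular": [0, 0, 0], "offset": [-1, 0.2, 0], "gripper": 0.9}])

```text
t: 51.12
position: [0.54, 0.0447, 0.2026]
tcp_rot: [0.707, 0.707, 0.0, 0.0]
force: [-0.1, -0.5, 0.3]
opening: 0.081
grip_force: 0.0
```

>>> step_arm(plan=[{"angular": [0, 0, 0], "offset": [-1, 0.2, 0], "gripper": 0.9}, {"angular": [0, 0, 0], "offset": [-1, 0.2, 0], "gripper": 0.9}, {"angular": [0, 0, 0], "offset": [-1, 0.2, 0], "gripper": 0.9}, {"angular": [0, 0, 0], "offset": [-1, 0.2, 0], "gripper": 0.9}, {"angular": [0, 0, 0], "offset": [-1, 0.2, 0], "gripper": 0.9}, {"angular": [0, 0, 0], "offset": [-1, 0.2, 0], "gripper": 0.9}, {"angular": [0, 0, 0], "offset": [-1, 0.2, 0], "gripper": 0.9}, {"angular": [0, 0, 0], "offset": [-1, 0.2, 0], "gripper": 0.9}])

```text
t: 52.12
position: [0.572, -0.116, 0.2023]
tcp_rot: [0.707, 0.707, 0.0, -0.0]
force: [0.0, 0.1, -0.6]
opening: 0.0812
grip_force: 0.0
```

```bash
python3 - <<'E'
from h import *
t=get_image("top"); cv2.imwrite("pics/t6.png",t[:,:,::-1]); s=get_image("side")
cv2.imwrite("pics/v6.png",np.vstack([cv2.resize(t[155:275,80:380][:,:,::-1],(800,320),interpolation=cv2.INTER_CUBIC),cv2.resize(s[230:384,90:370][:,:,::-1],(510,280))[:, :800] if 0 else cv2.copyMakeBorder(cv2.resize(s[230:384,90:370][:,:,::-1],(510,280)),0,0,0,290,cv2.BORDER_CONSTANT)]))
print(env.get_obs()["position"])
E
```

```text
[ 0.57190401 -0.11759108  0.20204391]
```

View pics/v6.png

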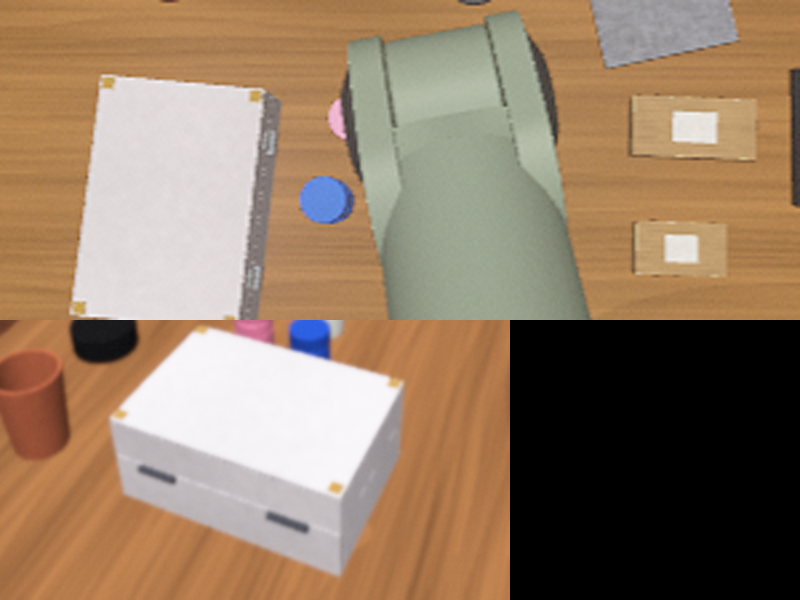

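The lid is flat and closed. Its corners are at (101,75), (268,91) and (72,316) in the top crop and at (203,327), (402,383), (343,494) and (114,415) in the side crop. The boxes have not moved.

```bash
python3 - <<'E'
from h import *
np.set_printoptions(precision=4,suppress=True)
T=lambda p:(np.array(p)+.5)/(8/3)-.5+np.array([80,155])
S=lambda p:(np.array(p)-[0,320]+.5)/(510/280)-.5+np.array([90,230])
top={"xr":(101,75),"xf":(268,91),"nr":(72,316)}; side={"xf":(203,327),"nf":(402,383),"nr":(343,494),"xr":(114,415)}
for k in top: print(k,tri(ray("top",T(top[k])),ray("side",S(side[k]))),atz("top",T(top[k]),.103))
P={k:atz("side",S(side[k]),.103) for k in side}; print(P,sum(P.values())/4)
a,b=atz("top",T(top["xf"]),.103),atz("top",T(top["nr"]),.103);print("top ctr",(a+b)/2)
P=np.array([atz("top",T(i),z) for i,z in [((632,96),.045),((757,100),.045),((755,160),.045),((631,154),.045)]]);print("big",P.mean(0))
P=np.array([atz("top",T(i),.04) for i in [(635,221),(728,224),(727,276),(634,274)]]);print("small",P.mean(0))
E
```

```text
xr (array([0.6506, 0.2417, 0.1066]), np.float64(0.0032963995952688934)) [0.6526 0.2438 0.103 ]
xf (array([0.6377, 0.0757, 0.0986]), np.float64(0.0002861758792090874)) [0.6372 0.0749 0.103 ]
nr (array([0.4137, 0.261 , 0.1054]), np.float64(9.204717360589288e-05)) [0.4136 0.2619 0.103 ]
{'xf': array([0.6344, 0.0811, 0.103 ]), 'nf': array([0.4022, 0.1022, 0.103 ]), 'nr': array([0.4143, 0.2589, 0.103 ]), 'xr': array([0.6515, 0.2381, 0.103 ])} [0.5256 0.1701 0.103 ]
top ctr [0.5254 0.1684 0.103 ]
big [ 0.6083 -0.3623  0.045 ]
small [ 0.482  -0.3479  0.04  ]
```

The small box has been knocked about 40 mm aside, as announced. The big box has not moved, so I pick that up first.

>>> step_arm(plan=[{"angular": [0, 0, 0.18], "offset": [-1, 0.15, 0], "gripper": 0.95}, {"angular": [0, 0, 0], "offset": [-1, 0.125, 0], "gripper": 0.95}, {"angular": [0, 0, 0], "offset": [-1, 0.125, 0], "gripper": 0.95}, {"angular": [0, 0, 0], "offset": [-1, 0.125, 0], "gripper": 0.95}, {"angular": [0, 0, 0], "offset": [-1, 0.125, 0], "gripper": 0.95}, {"angular": [0, 0, 0], "offset": [-1, 0.125, 0], "gripper": 0.95}, {"angular": [0, 0, 0], "offset": [-1, 0.125, 0], "gripper": 0.95}, {"angular": [0, 0, 0], "offset": [-1, 0.125, 0], "gripper": 0.95}])

```text
t: 53.22
position: [0.5885, -0.2765, 0.2022]
tcp_rot: [0.717, 0.697, 0.0, -0.0]
force: [0.0, -0.3, 0.2]
opening: 0.0834
grip_force: 0.0
```

>>> step_arm(plan=[{"angular": [0, 0, 0], "offset": [-1, 0.125, 1], "gripper": 0.95}, {"angular": [0, 0, 0], "offset": [-1, 0.125, 1], "gripper": 0.95}, {"angular": [0, 0, 0], "offset": [-1, 0.125, 1], "gripper": 0.95}, {"angular": [0, 0, 0], "offset": [-1, 0.125, 1], "gripper": 0.95}, {"angular": [0, 0, 0], "offset": [-0.2, 0, 0.5], "gripper": 0.95}, {"angular": [0, 0, 0], "offset": [0, 0, 0], "gripper": 0.95}])

```text
t: 53.98
position: [0.5957, -0.3588, 0.1112]
tcp_rot: [0.717, 0.698, -0.0, -0.001]
force: [-0.9, -0.1, -0.3]
opening: 0.0838
grip_force: 0.0
```

```bash
python3 - <<'E'
from h import *
p=camera_params("wrist"); im=get_image("wrist"); print(env.get_obs()["position"])
np.save("pw7.npy",p,allow_pickle=True)
cv2.imwrite("pics/w7.png",cv2.resize(im[:,:,::-1],(768,576)))
E
```

```text
[ 0.59629035 -0.35855747  0.11216526]
```

View pics/w7.png

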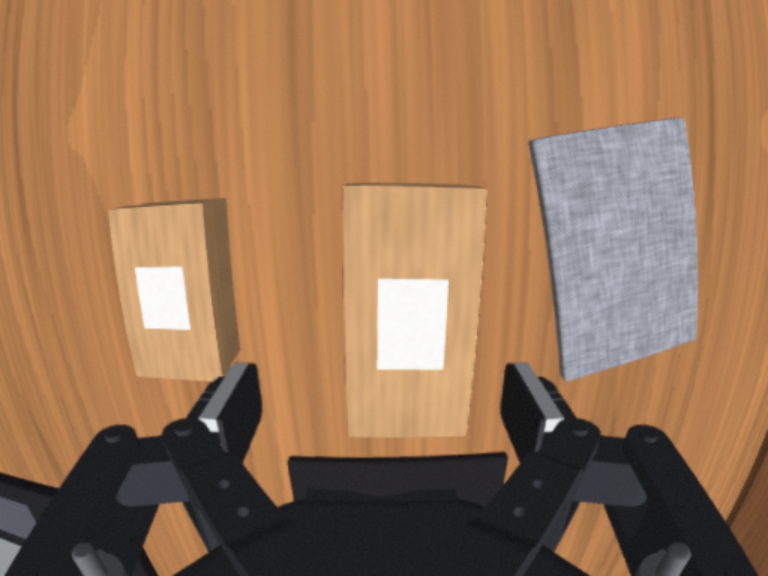

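The wrist view shows the big box's top face at (344,185), (486,188), (466,437) and (349,437), and the small box's at (110,211), (203,204), (221,381) and (136,376).

```bash
python3 - <<'E'
from h import *
np.set_printoptions(precision=4,suppress=True)
p=np.load("pw7.npy",allow_pickle=True).item()
for n,z,c in [("big",.045,[(344,185),(486,188),(466,437),(349,437)]),("small",.04,[(110,211),(203,204),(221,381),(136,376)])]:
    P=np.array([atz("wrist",(np.array(q)+.5)/1.5-.5,z,p) for q in c]); v=P[0]-P[3]+P[1]-P[2]
    print(n,P,P.mean(0),np.degrees(np.arctan2(v[1],v[0])),np.linalg.norm(v)/2)
E
```

```text
big [[ 0.5824 -0.295   0.045 ]
 [ 0.645  -0.2972  0.045 ]
 [ 0.641  -0.4278  0.045 ]
 [ 0.578  -0.4251  0.045 ]] [ 0.6116 -0.3613  0.045 ] 88.13943994549332 0.13041738258621757
small [[ 0.4595 -0.2989  0.04  ]
 [ 0.5141 -0.3     0.04  ]
 [ 0.5102 -0.3937  0.04  ]
 [ 0.456  -0.3927  0.04  ]] [ 0.4849 -0.3463  0.04  ] 87.76133090133753 0.09382112684550709
```

>>> step_arm(plan=[{"angular": [0, 0, 0], "offset": [-0.13, 0.7, 0], "gripper": 1}, {"angular": [0, 0, 0], "offset": [0, 0, 0.6], "gripper": 1}, {"angular": [0, 0, 0], "offset": [0, 0, 1], "gripper": 1}, {"angular": [0, 0, 0], "offset": [0, 0, 1], "gripper": 1}, {"angular": [0, 0, 0], "offset": [0, 0, 1], "gripper": 1}, {"angular": [0, 0, 0], "offset": [0, 0, 0.7], "gripper": 1}, {"angular": [0, 0, 0], "offset": [0, 0, 0], "gripper": 1}])

```text
t: 54.9
position: [0.6095, -0.362, 0.0249]
tcp_rot: [0.717, 0.698, -0.0, -0.001]
force: [0.6, -0.5, 0.7]
opening: 0.0852
grip_force: 0.0
```

>>> step_arm(plan=[{"angular": [0, 0, 0], "offset": [0, 0, 0], "gripper": 0.1}, {"angular": [0, 0, 0], "offset": [0, 0, 0], "gripper": 0.1}, {"angular": [0, 0, 0], "offset": [0, 0, 0], "gripper": 0.1}, {"angular": [0, 0, 0], "offset": [0, 0, 0], "gripper": 0.1}, {"angular": [0, 0, 0], "offset": [0, 0, -0.5], "gripper": 0.1}, {"angular": [0, 0, 0], "offset": [0, 0, -1], "gripper": 0.1}], grip_force=40)

```text
t: 55.65
position: [0.6097, -0.3621, 0.0568]
tcp_rot: [0.717, 0.698, -0.0, -0.001]
force: [-0.1, -0.4, -0.7]
opening: 0.0631
grip_force: 44.6
```

>>> step_arm(plan=[{"angular": [0, 0, 0], "offset": [0, 0, -1], "gripper": 0.1}, {"angular": [0, 0, 0], "offset": [0, 0, -1], "gripper": 0.1}, {"angular": [0, 0, 0], "offset": [0, 0, -1], "gripper": 0.1}, {"angular": [0, 0, 0], "offset": [1, 0, -1], "gripper": 0.1}, {"angular": [0, 0, 0], "offset": [1, 0, -1], "gripper": 0.1}, {"angular": [0, 0, 0], "offset": [1, 0, -1], "gripper": 0.1}, {"angular": [0, 0, 0], "offset": [1, 0, -0.7], "gripper": 0.1}, {"angular": [0, 0, 0], "offset": [1, 0, 0], "gripper": 0.1}])

```text
t: 56.65
position: [0.6133, -0.2609, 0.1914]
tcp_rot: [0.716, 0.698, 0.0, 0.001]
force: [-0.4, -0.3, -2.1]
opening: 0.0634
grip_force: 44.8
```

>>> step_arm(plan=[{"angular": [0, 0, 0], "offset": [1, 0, 0], "gripper": 0.1}, {"angular": [0, 0, 0], "offset": [1, 0, 0], "gripper": 0.1}, {"angular": [0, 0, 0], "offset": [1, 0, 0], "gripper": 0.1}, {"angular": [0, 0, 0], "offset": [1, 0, 0], "gripper": 0.1}, {"angular": [0, 0, 0], "offset": [1, 0, 0], "gripper": 0.1}, {"angular": [0, 0, 0], "offset": [1, 0, 0], "gripper": 0.1}, {"angular": [0, 0, 0], "offset": [1, 0, 0], "gripper": 0.1}, {"angular": [0, 0, 0], "offset": [1, 0, 0], "gripper": 0.1}])

```text
t: 57.65
position: [0.6171, -0.1011, 0.1903]
tcp_rot: [0.717, 0.698, 0.0, 0.0]
force: [0.1, 0.5, -2.1]
opening: 0.0631
grip_force: 44.8
```

>>> step_arm(plan=[{"angular": [0, 0, -1], "offset": [0, 0, 0], "gripper": 0.1}, {"angular": [0, 0, -1], "offset": [0, 0, 0], "gripper": 0.1}, {"angular": [0, 0, -1], "offset": [0, 0, 0], "gripper": 0.1}, {"angular": [0, 0, -1], "offset": [0, 0, 0], "gripper": 0.1}, {"angular": [0, 0, -1], "offset": [0, 0, 0], "gripper": 0.1}, {"angular": [0, 0, -1], "offset": [0, 0, 0], "gripper": 0.1}, {"angular": [0, 0, -1], "offset": [0, 0, 0], "gripper": 0.1}, {"angular": [0, 0, -1], "offset": [0, 0, 0], "gripper": 0.1}])

```text
t: 58.65
position: [0.6172, -0.1019, 0.1903]
tcp_rot: [0.195, 0.981, -0.0, 0.0]
force: [1.0, 0.8, -2.9]
opening: 0.0632
grip_force: 44.7
```

>>> step_arm(plan=[{"angular": [0, 0, -1], "offset": [0, 0, 0], "gripper": 0.1}, {"angular": [0, 0, -1], "offset": [0, 0, 0], "gripper": 0.1}, {"angular": [0, 0, 0], "offset": [0, 0, 0], "gripper": 0.1}])

```text
t: 59.02
position: [0.6171, -0.1021, 0.1901]
tcp_rot: [0.049, 0.999, 0.0, -0.0]
force: [-0.2, -0.9, -2.4]
opening: 0.0636
grip_force: 44.7
```

>>> step_arm(plan=[{"angular": [0, 0, 0], "offset": [0.415, 0.94, 0], "gripper": 0.1}, {"angular": [0, 0, 0], "offset": [0.415, 0.94, 0], "gripper": 0.1}, {"angular": [0, 0, 0], "offset": [0.415, 0.94, 0], "gripper": 0.1}, {"angular": [0, 0, 0], "offset": [0.415, 0.94, 0], "gripper": 0.1}, {"angular": [0, 0, 0], "offset": [0.415, 0.94, 0], "gripper": 0.1}, {"angular": [0, 0, 0], "offset": [0.415, 0.94, 0], "gripper": 0.1}, {"angular": [0, 0, 0], "offset": [0.415, 0.94, 0], "gripper": 0.1}, {"angular": [0, 0, 0], "offset": [0.415, 0.94, 0], "gripper": 0.1}])

```text
t: 60.02
position: [0.5653, 0.055, 0.1903]
tcp_rot: [0.049, 0.999, 0.0, 0.0]
force: [0.2, 0.2, -2.5]
opening: 0.0637
grip_force: 44.7
```

>>> step_arm(plan=[{"angular": [0, 0, 0], "offset": [0.415, 0.94, 0], "gripper": 0.1}, {"angular": [0, 0, 0], "offset": [0.415, 0.94, 0], "gripper": 0.1}, {"angular": [0, 0, 0], "offset": [0.415, 0.94, 0], "gripper": 0.1}, {"angular": [0, 0, 0], "offset": [0.415, 0.94, 0], "gripper": 0.1}, {"angular": [0, 0, 0], "offset": [0.415, 0.94, 0], "gripper": 0.1}, {"angular": [0, 0, 0], "offset": [0.415, 0.91, 0], "gripper": 0.1}, {"angular": [0, 0, 0], "offset": [0, 0, 0], "gripper": 0.1}])

```text
t: 60.9
position: [0.5264, 0.1722, 0.1905]
tcp_rot: [0.048, 0.999, 0.0, 0.0]
force: [0.5, 0.1, -1.8]
opening: 0.0634
grip_force: 44.7
```

>>> step_arm(plan=[{"angular": [0, 0, 0], "offset": [0, 0, 0.7], "gripper": 0.1}, {"angular": [0, 0, 0], "offset": [0, 0, 0.8], "gripper": 0.1}, {"angular": [0, 0, 0], "offset": [0, 0, 0.8], "gripper": 0.1}, {"angular": [0, 0, 0], "offset": [0, 0, 0.5], "gripper": 0.1}, {"angular": [0, 0, 0], "offset": [0, 0, 0.15], "gripper": 0.1}, {"angular": [0, 0, 0], "offset": [0, 0, 0], "gripper": 0.1}])

```text
t: 61.65
position: [0.5272, 0.1704, 0.1313]
tcp_rot: [0.049, 0.999, 0.0, 0.0]
force: [0.4, -0.4, -3.0]
opening: 0.0635
grip_force: 44.8
```

>>> step_arm(plan=[{"angular": [0, 0, 0], "offset": [0, 0, 0.13], "gripper": 0.1}, {"angular": [0, 0, 0], "offset": [0, 0, 0], "gripper": 0.1}])

```text
t: 61.9
position: [0.5275, 0.1704, 0.1301]
tcp_rot: [0.049, 0.999, -0.0, 0.001]
force: [-6.8, -4.4, 19.1]
opening: 0.0631
grip_force: 47.3
```

>>> step_arm(plan=[{"angular": [0, 0, 0], "offset": [0, 0, 0], "gripper": 0.9}, {"angular": [0, 0, 0], "offset": [0, 0, 0], "gripper": 0.9}, {"angular": [0, 0, 0], "offset": [0, 0, 0], "gripper": 0.9}, {"angular": [0, 0, 0], "offset": [0, 0, -0.5], "gripper": 0.9}, {"angular": [0, 0, 0], "offset": [0, 0, -1], "gripper": 0.9}, {"angular": [0, 0, 0], "offset": [0, 0, -1], "gripper": 0.9}, {"angular": [0, 0, 0], "offset": [0, 0, -1], "gripper": 0.9}, {"angular": [0, 0, 0], "offset": [0, 0, 0], "gripper": 0.9}])

```text
t: 62.9
position: [0.5278, 0.1705, 0.2008]
tcp_rot: [0.049, 0.999, 0.0, 0.001]
force: [0.4, -0.8, 0.1]
opening: 0.081
grip_force: 0.0
```

```bash
python3 - <<'E'
from h import *
p=camera_params("wrist"); im=get_image("wrist"); print(env.get_obs()["position"])
np.save("pw8.npy",p,allow_pickle=True)
t=get_image("top")
cv2.imwrite("pics/w8.png",np.hstack([cv2.resize(im[:,:,::-1],(400,300)),cv2.resize(t[130:280,230:430][:,:,::-1],(400,300),interpolation=cv2.INTER_CUBIC)]))
E
```

```text
[0.5274482  0.17013024 0.19964718]
```

View pics/w8.png

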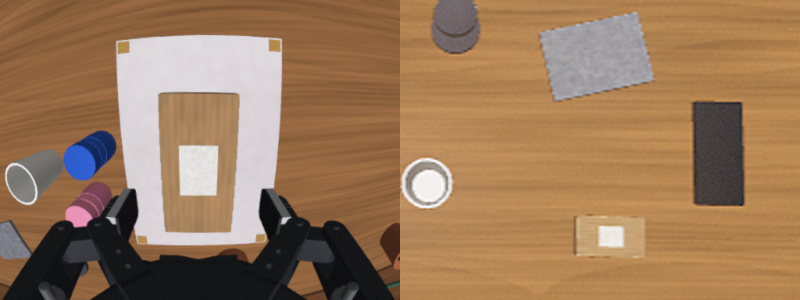

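The big box lies square on the lid. Lid corners are at (117,42), (281,39), (267,244) and (136,245), and box top corners at (158,94), (239,94), (233,233) and (165,232). The small box is in the top crop at (575,215) to (645,258).

```bash
python3 - <<'E'
from h import *
np.set_printoptions(precision=4,suppress=True)
p=np.load("pw8.npy",allow_pickle=True).item()
for n,z,c in [("lid",.103,[(117,42),(281,39),(267,244),(136,245)]),("big",.148,[(158,94),(239,94),(233,233),(165,232)])]:
    P=np.array([atz("wrist",(np.array(q)+.5)*1.28-.5,z,p) for q in c]); v=P[0]-P[3]+P[1]-P[2]
    print(n,P.mean(0),np.degrees(np.arctan2(v[1],v[0])),np.linalg.norm(v)/2)
P=np.array([atz("top",(np.array(q)+.5)/2-.5+[230,130],.04) for q in [(175,215),(245,217),(244,258),(175,255)]]);v=P[1]-P[0]+P[2]-P[3];print("small",P.mean(0),np.degrees(np.arctan2(v[1],v[0])))
E
```

```text
lid [0.5314 0.1743 0.103 ] 175.23113659844014 0.2421266325982122
big [0.5292 0.1723 0.148 ] 174.65412378942284 0.13031485843244597
small [ 0.4823 -0.3467  0.04  ] -91.6723731740102
```

>>> step_arm(plan=[{"angular": [0, 0, 0], "offset": [0, -1, 0], "gripper": 0.9}, {"angular": [0, 0, 0], "offset": [0, -1, 0], "gripper": 0.9}, {"angular": [0, 0, 0], "offset": [0, -1, 0], "gripper": 0.9}, {"angular": [0, 0, 0], "offset": [0, -1, 0], "gripper": 0.9}, {"angular": [0, 0, 0], "offset": [0, -1, 0], "gripper": 0.9}, {"angular": [0, 0, 0], "offset": [0, -1, 0], "gripper": 0.9}, {"angular": [0, 0, 0], "offset": [0, -1, 0], "gripper": 0.9}, {"angular": [0, 0, 0], "offset": [0, -1, 0], "gripper": 0.9}])

```text
t: 64.0
position: [0.5111, 0.0103, 0.1982]
tcp_rot: [0.049, 0.999, -0.0, -0.001]
force: [0.1, -0.5, -1.1]
opening: 0.0813
grip_force: 0.0
```

>>> step_arm(plan=[{"angular": [0, 0, 0], "offset": [0, -1, 0], "gripper": 0.9}, {"angular": [0, 0, 0], "offset": [0, -1, 0], "gripper": 0.9}, {"angular": [0, 0, 0], "offset": [0, -1, 0], "gripper": 0.9}, {"angular": [0, 0, 0], "offset": [0, -1, 0], "gripper": 0.9}, {"angular": [0, 0, 0], "offset": [0, -1, 0], "gripper": 0.9}, {"angular": [0, 0, 1], "offset": [0, 0, 0], "gripper": 0.9}, {"angular": [0, 0, 1], "offset": [0, 0, 0], "gripper": 0.9}, {"angular": [0, 0, 1], "offset": [0, 0, 0], "gripper": 0.9}])

```text
t: 65.0
position: [0.5014, -0.0886, 0.1982]
tcp_rot: [0.273, 0.962, 0.0, -0.001]
force: [-0.3, 0.1, -0.4]
opening: 0.0809
grip_force: 0.0
```

>>> step_arm(plan=[{"angular": [0, 0, 1], "offset": [0, 0, 0], "gripper": 0.9}, {"angular": [0, 0, 1], "offset": [0, 0, 0], "gripper": 0.9}, {"angular": [0, 0, 1], "offset": [0, 0, 0], "gripper": 0.9}, {"angular": [0, 0, 1], "offset": [0, 0, 0], "gripper": 0.9}, {"angular": [0, 0, 1], "offset": [0, 0, 0], "gripper": 0.9}, {"angular": [0, 0, 1], "offset": [0, 0, 0], "gripper": 0.9}, {"angular": [0, 0, 1], "offset": [0, 0, 0], "gripper": 0.9}, {"angular": [0, 0, 0], "offset": [0, 0, 0], "gripper": 0.9}])

```text
t: 66.0
position: [0.5015, -0.0884, 0.1983]
tcp_rot: [0.716, 0.698, -0.0, -0.0]
force: [-0.2, -0.2, -0.6]
opening: 0.0814
grip_force: 0.0
```

>>> step_arm(plan=[{"angular": [0, 0, 0], "offset": [-1, -0.05, 0], "gripper": 0.9}, {"angular": [0, 0, 0], "offset": [-1, -0.05, 0], "gripper": 0.9}, {"angular": [0, 0, 0], "offset": [-1, -0.05, 0], "gripper": 0.9}, {"angular": [0, 0, 0], "offset": [-1, -0.05, 0], "gripper": 0.9}, {"angular": [0, 0, 0], "offset": [-1, -0.05, 0], "gripper": 0.9}, {"angular": [0, 0, 0], "offset": [-1, -0.05, 0.5], "gripper": 0.9}, {"angular": [0, 0, 0], "offset": [-1, -0.05, 0.5], "gripper": 0.9}, {"angular": [0, 0, 0], "offset": [-1, -0.05, 0.5], "gripper": 0.9}])

```text
t: 67.0
position: [0.4891, -0.2493, 0.1676]
tcp_rot: [0.716, 0.698, -0.0, -0.0]
force: [1.1, -0.5, -0.1]
opening: 0.081
grip_force: 0.0
```

>>> step_arm(plan=[{"angular": [0, 0, 0], "offset": [-1, -0.05, 0.5], "gripper": 0.9}, {"angular": [0, 0, 0], "offset": [-1, -0.05, 0.5], "gripper": 0.9}, {"angular": [0, 0, 0], "offset": [-1, -0.05, 0.5], "gripper": 0.9}, {"angular": [0, 0, 0], "offset": [-1, -0.05, 0.5], "gripper": 0.9}, {"angular": [0, 0, 0], "offset": [-0.9, 0, 0.5], "gripper": 0.9}, {"angular": [0, 0, 0], "offset": [0, 0, 0], "gripper": 0.9}])

```text
t: 67.75
position: [0.4821, -0.3474, 0.1177]
tcp_rot: [0.717, 0.697, -0.0, -0.001]
force: [0.2, 0.7, -0.5]
opening: 0.0809
grip_force: 0.0
```

```bash
python3 - <<'E'
from h import *
p=camera_params("wrist"); im=get_image("wrist"); print(env.get_obs()["position"],env.get_obs()["tcp_rot"])
hsv=cv2.cvtColor(im,cv2.COLOR_RGB2HSV)
# white label = box centre
m=((hsv[...,1]<40)&(hsv[...,2]>200)).astype(np.uint8)
n,l,s,c=cv2.connectedComponentsWithStats(m)
for i in range(1,n):
    if s[i,4]>300: print(s[i],c[i],np.round(atz("wrist",c[i],.04,p),4))
for n_,M in [("top",get_image("top"))]:
    h=cv2.cvtColor(M,cv2.COLOR_RGB2HSV); m=((h[...,1]<60)&(h[...,2]>190)).astype(np.uint8); m[:, :230]=0
    n,l,s,c=cv2.connectedComponentsWithStats(m)
    for i in range(1,n):
        if s[i,4]>30: print(n_,s[i],np.round(atz(n_,c[i],.04),4))
E
```

```text
[ 0.48259703 -0.34631519  0.11821776] [ 7.16844195e-01  6.97233281e-01  1.06261956e-04 -3.74423782e-04]
[ 236  186   40   43 1641] [255.44058501 206.83607556] [ 0.4844 -0.3461  0.04  ]
top [230 209  26  25 342] [ 0.5524 -0.0935  0.04  ]
top [329 243   7  11  64] [ 0.4834 -0.3386  0.04  ]
```

>>> step_arm(plan=[{"angular": [0, 0, 0], "offset": [0, 0.05, 0.7], "gripper": 0.9}, {"angular": [0, 0, 0], "offset": [0, 0, 1], "gripper": 0.9}, {"angular": [0, 0, 0], "offset": [0, 0, 1], "gripper": 0.9}, {"angular": [0, 0, 0], "offset": [0, 0, 1], "gripper": 0.9}, {"angular": [0, 0, 0], "offset": [0, 0, 0.6], "gripper": 0.9}, {"angular": [0, 0, 0], "offset": [0, 0, 0.35], "gripper": 0.9}, {"angular": [0, 0, 0], "offset": [0, 0, 0], "gripper": 0.9}])

```text
t: 68.72
position: [0.4837, -0.346, 0.0254]
tcp_rot: [0.717, 0.698, -0.0, -0.0]
force: [-0.8, -1.0, 0.0]
opening: 0.0812
grip_force: 0.0
```

>>> step_arm(plan=[{"angular": [0, 0, 0], "offset": [0, 0, 0], "gripper": 0}, {"angular": [0, 0, 0], "offset": [0, 0, 0], "gripper": 0}, {"angular": [0, 0, 0], "offset": [0, 0, 0], "gripper": 0}, {"angular": [0, 0, 0], "offset": [0, 0, 0], "gripper": 0}, {"angular": [0, 0, 0], "offset": [0, 0, 0], "gripper": 0}, {"angular": [0, 0, 0], "offset": [0, 0, -0.5], "gripper": 0}, {"angular": [0, 0, 0], "offset": [0, 0, -1], "gripper": 0}], grip_force=40)

```text
t: 69.6
position: [0.4835, -0.346, 0.0565]
tcp_rot: [0.717, 0.697, -0.0, -0.0]
force: [0.2, -0.6, -0.4]
opening: 0.0554
grip_force: 42.7
```

>>> step_arm(plan=[{"angular": [0, 0, 0], "offset": [0, 0, -1], "gripper": 0}, {"angular": [0, 0, 0], "offset": [0, 0, -1], "gripper": 0}, {"angular": [0, 0, 0], "offset": [0, 0, -1], "gripper": 0}, {"angular": [0, 0, 0], "offset": [1, 0, -1], "gripper": 0}, {"angular": [0, 0, 0], "offset": [1, 0, -1], "gripper": 0}, {"angular": [0, 0, 0], "offset": [1, 0, -1], "gripper": 0}, {"angular": [0, 0, 0], "offset": [1, 0, -1], "gripper": 0}, {"angular": [0, 0, 0], "offset": [1, 0, -1], "gripper": 0}])

```text
t: 70.6
position: [0.4864, -0.2454, 0.2172]
tcp_rot: [0.717, 0.698, 0.0, 0.0]
force: [1.3, -0.8, -1.0]
opening: 0.0553
grip_force: 42.7
```

>>> step_arm(plan=[{"angular": [0, 0, 0], "offset": [1, 0, -1], "gripper": 0}, {"angular": [0, 0, 0], "offset": [1, 0, 0], "gripper": 0}, {"angular": [0, 0, 0], "offset": [1, 0, 0], "gripper": 0}, {"angular": [0, 0, 0], "offset": [1, 0, 0], "gripper": 0}, {"angular": [0, 0, 0], "offset": [1, 0, 0], "gripper": 0}, {"angular": [0, 0, 0], "offset": [1, 0, 0], "gripper": 0}, {"angular": [0, 0, 0], "offset": [1, 0, 0], "gripper": 0}, {"angular": [0, 0, 0], "offset": [1, 0, 0], "gripper": 0}])

```text
t: 71.6
position: [0.4903, -0.0849, 0.2349]
tcp_rot: [0.717, 0.698, -0.0, -0.001]
force: [-0.5, -0.1, -2.3]
opening: 0.0552
grip_force: 42.8
```

>>> step_arm(plan=[{"angular": [0, 0, -1], "offset": [0, 0, 0], "gripper": 0}, {"angular": [0, 0, -1], "offset": [0, 0, 0], "gripper": 0}, {"angular": [0, 0, -1], "offset": [0, 0, 0], "gripper": 0}, {"angular": [0, 0, -1], "offset": [0, 0, 0], "gripper": 0}, {"angular": [0, 0, -1], "offset": [0, 0, 0], "gripper": 0}, {"angular": [0, 0, -1], "offset": [0, 0, 0], "gripper": 0}, {"angular": [0, 0, -1], "offset": [0, 0, 0], "gripper": 0}, {"angular": [0, 0, -1], "offset": [0, 0, 0], "gripper": 0}])

```text
t: 72.6
position: [0.4903, -0.0856, 0.235]
tcp_rot: [0.195, 0.981, 0.0, -0.001]
force: [0.3, -1.1, -0.8]
opening: 0.0551
grip_force: 42.7
```

>>> step_arm(plan=[{"angular": [0, 0, -1], "offset": [0, 0, 0], "gripper": 0}, {"angular": [0, 0, -1], "offset": [0, 0, 0], "gripper": 0}, {"angular": [0, 0, 0], "offset": [0, 0, 0], "gripper": 0}])

```text
t: 72.97
position: [0.4904, -0.0858, 0.235]
tcp_rot: [0.049, 0.999, 0.0, -0.001]
force: [0.1, 0.3, -1.3]
opening: 0.0554
grip_force: 42.7
```

>>> step_arm(plan=[{"angular": [0, 0, 0], "offset": [-0.05, 1, 0], "gripper": 0}, {"angular": [0, 0, 0], "offset": [-0.05, 1, 0], "gripper": 0}, {"angular": [0, 0, 0], "offset": [-0.05, 1, 0], "gripper": 0}, {"angular": [0, 0, 0], "offset": [-0.05, 1, 0], "gripper": 0}, {"angular": [0, 0, 0], "offset": [-0.05, 1, 0], "gripper": 0}, {"angular": [0, 0, 0], "offset": [-0.05, 1, 0], "gripper": 0}, {"angular": [0, 0, 0], "offset": [-0.05, 1, 0], "gripper": 0}, {"angular": [0, 0, 0], "offset": [-0.05, 1, 0], "gripper": 0}])

```text
t: 73.97
position: [0.5141, 0.0732, 0.2353]
tcp_rot: [0.051, 0.999, -0.0, -0.0]
force: [0.2, 0.6, -0.8]
opening: 0.0553
grip_force: 42.7
```

>>> step_arm(plan=[{"angular": [0, 0, 0], "offset": [-0.05, 1, 0], "gripper": 0}, {"angular": [0, 0, 0], "offset": [-0.05, 1, 0], "gripper": 0}, {"angular": [0, 0, 0], "offset": [-0.05, 1, 0], "gripper": 0}, {"angular": [0, 0, 0], "offset": [-0.05, 1, 0], "gripper": 0}, {"angular": [0, 0, 0], "offset": [-0.02, 0.93, 0], "gripper": 0}, {"angular": [0, 0, 0], "offset": [0, 0, 0], "gripper": 0}, {"angular": [0, 0, 0], "offset": [0, 0, 0], "gripper": 0}])

```text
t: 74.85
position: [0.5281, 0.1695, 0.2354]
tcp_rot: [0.05, 0.999, -0.0, -0.0]
force: [-0.1, 0.1, -0.4]
opening: 0.0552
grip_force: 42.8
```

>>> step_arm(plan=[{"angular": [0, 0, 0], "offset": [0, 0, 0.7], "gripper": 0}, {"angular": [0, 0, 0], "offset": [0, 0, 0.8], "gripper": 0}, {"angular": [0, 0, 0], "offset": [0, 0, 0.8], "gripper": 0}, {"angular": [0, 0, 0], "offset": [0, 0, 0.5], "gripper": 0}, {"angular": [0, 0, 0], "offset": [0, 0, 0.15], "gripper": 0}, {"angular": [0, 0, 0], "offset": [0, 0, 0], "gripper": 0}])

```text
t: 75.6
position: [0.5284, 0.1701, 0.1767]
tcp_rot: [0.049, 0.999, 0.0, -0.0]
force: [-0.4, 0.1, -0.8]
opening: 0.055
grip_force: 42.8
```

>>> step_arm(plan=[{"angular": [0, 0, 0], "offset": [0, 0, 0.07], "gripper": 0}, {"angular": [0, 0, 0], "offset": [0, 0, 0], "gripper": 0}])

```text
t: 75.85
position: [0.5285, 0.17, 0.1755]
tcp_rot: [0.049, 0.999, 0.0, 0.0]
force: [0.9, 0.1, -1.0]
opening: 0.0551
grip_force: 42.8
```

>>> step_arm(plan=[{"angular": [0, 0, 0], "offset": [0, 0, 0.05], "gripper": 0}, {"angular": [0, 0, 0], "offset": [0, 0, 0], "gripper": 0}])

```text
t: 76.1
position: [0.5285, 0.17, 0.1745]
tcp_rot: [0.049, 0.999, 0.0, 0.0]
force: [-0.2, -0.2, 1.4]
opening: 0.0553
grip_force: 43.0
```

Contact begins here, so I release, retreat upward and look.

>>> step_arm(plan=[{"angular": [0, 0, 0], "offset": [0, 0, 0], "gripper": 0.7}, {"angular": [0, 0, 0], "offset": [0, 0, 0], "gripper": 0.7}, {"angular": [0, 0, 0], "offset": [0, 0, 0], "gripper": 0.7}, {"angular": [0, 0, 0], "offset": [0, 0, -0.5], "gripper": 0.7}, {"angular": [0, 0, 0], "offset": [0, 0, -1], "gripper": 0.7}, {"angular": [0, 0, 0], "offset": [0, 0, -1], "gripper": 0.7}, {"angular": [0, 0, 0], "offset": [0, 0, -1], "gripper": 0.7}, {"angular": [0, 0, 0], "offset": [0, 0, -1], "gripper": 0.7}])

```text
t: 77.1
position: [0.5284, 0.1699, 0.266]
tcp_rot: [0.049, 0.999, 0.0, 0.0]
force: [0.6, 1.2, -0.1]
opening: 0.0724
grip_force: 0.0
```

>>> step_arm(plan=[{"angular": [0, 0, 0], "offset": [0, -1, 0], "gripper": 0.7}, {"angular": [0, 0, 0], "offset": [0, -1, 0], "gripper": 0.7}, {"angular": [0, 0, 0], "offset": [0, -1, 0], "gripper": 0.7}, {"angular": [0, 0, 0], "offset": [0, -1, 0], "gripper": 0.7}, {"angular": [0, 0, 0], "offset": [0, -1, 0], "gripper": 0.7}, {"angular": [0, 0, 0], "offset": [0, -1, 0], "gripper": 0.7}, {"angular": [0, 0, 0], "offset": [0, -1, 0], "gripper": 0.7}, {"angular": [0, 0, 0], "offset": [0, -1, 0], "gripper": 0.7}])

```text
t: 78.1
position: [0.5127, 0.0101, 0.2651]
tcp_rot: [0.049, 0.999, -0.0, 0.0]
force: [0.6, -0.5, -0.5]
opening: 0.0725
grip_force: 0.0
```

>>> step_arm(plan=[{"angular": [0, 0, 0], "offset": [0, -1, 0], "gripper": 0.7}, {"angular": [0, 0, 0], "offset": [0, -1, 0], "gripper": 0.7}, {"angular": [0, 0, 0], "offset": [0, 0, 0], "gripper": 0.7}, {"angular": [0, 0, 0], "offset": [0, 0, 0], "gripper": 0.7}])

```text
t: 78.6
position: [0.509, -0.0285, 0.2648]
tcp_rot: [0.049, 0.999, 0.0, 0.0]
force: [0.4, -0.2, 0.2]
opening: 0.0725
grip_force: 0.0
```

```bash
python3 - <<'E'
from h import *
t=get_image("top"); s=get_image("side")
cv2.imwrite("pics/v9.png",np.hstack([cv2.resize(t[150:300,60:260][:,:,::-1],(400,300),interpolation=cv2.INTER_CUBIC),cv2.resize(s[210:384,90:322][:,:,::-1],(400,300),interpolation=cv2.INTER_CUBIC)]))
E
```

```text
(no output)
```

View pics/v9.png

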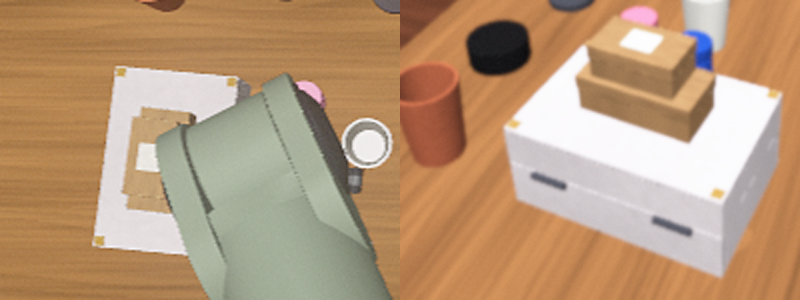

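The side view shows the lid closed with both boxes centred, square and stacked. Nothing touches them.

```bash
python3 -c "
from rig import env
print(env.finish_job())"
```

```text
the job is handed in; nothing more can be done
None
```

I stood all five green jars in the case, closed the lid gently, stacked both boxes square and centred on it, and handed the job in; the call returned no verdict, but the last pictures showed everything in place.

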